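# Close the gap in the model viaduct

## Task

Close the gap in the model railway viaduct: stand upright on the bare plinth, centred and square to the track, the one loose pier whose height suits it, then lay the loose bridge span across that pier and the fixed low pier so that its rails line up with the track at both ends and run smoothly from the lower to the higher. Then stand the goods wagon on the span's rails, all wheels properly on the track, about the middle of the span. Leave the spare piers and everything else where they are.

Things in the scene. Friction and masses are not known exactly. Their poses are not given: they have to be found in the camera images.
- viaduct: Fixed viaduct, 590 long, with a gap 250 wide in its middle. Origin on the table under the middle of the gap; y runs along the track towards the low end, x across it, z up. Boards 56 wide, 10 thick, carry two rails 5 high, 3 wide, centred at x = +-13.5. Posts below the boards from |y| = 155; end stops 126 high at |y| = 290. Fixed low pier at y = +105.
- low_end (a point): Middle of the top of the low track board at its end on the gap, at (0, +125, 79) in the viaduct's frame; the rails stand 5 above it.
- high_end (a point): Middle of the top of the high track board at its end on the gap, at (0, -125, 104) in the viaduct's frame; the rails stand 5 above it.
- plinth (a point): Centre of the top of the bare plinth in the gap, a light slab 70 (x) x 46 (y) x 6 high, at (0, -105, 6) in the viaduct's frame, same axes: here the fitting pier stands. The pier's top then stands 92 above the table.
- low_bearing (a point): Centre of the top of the fixed low pier, at (0, +105, 70) in the viaduct's frame: a level bearing bar 14 (along y) x 48 (x).
- span: Loose bridge span: plywood deck 56 (x) x 240 (y) x 10, from z = 20 to 30, rails on it as on the viaduct (tops at z = 35), two steel girders below it (z = 0 to 20, |x| up to 21, |y| up to 86). Origin: centre of the girders' underside, on which it lies at the start, deck up. About 0.22 kg. Same either way round.
- span_seat (a point): Middle of the span's deck underside, (0, 0, 20) in the span's frame. In place it lies at (0, 0, 81.7) in the viaduct's frame; the deck's underside rests near each end on the two pier tops, rising 22 in 210 (0.104 rad) towards the high end, with 5 of play to the track board at each end.
- span_end_a (a point): Middle of the deck top at the span's +y end, (0, 120, 30) in its frame.
- span_end_b (a point): Middle of the deck top at the span's -y end, (0, -120, 30) in its frame.
- pier_fit: Loose grey pier, 86 high, the one that suits the plinth: foot 60 (x) x 36 (y) x 10, column 48 (x) x 22 (y), on top a bearing bar 48 (x) x 14 (y) x 8. Origin at the centre of its underside, z up; its x goes across the track. Same either way round. About 0.18 kg.
- pier_short: Spare pier of the same form but 70 high: too low. To be left alone.
- pier_tall: Spare pier of the same form but 102 high: too high. To be left alone.
- wagon: Wooden wagon, 0.2 kg: body 42 (x) x 120 (y), z = 17 to 53, roof to 55. Origin: ground point midway between the wheels (lowest point of flanges), y lengthwise. Fixed wheels that do not turn, at y = +-40, with bevelled flanges 3.5 deep, 1.5 play each side between the rails. On the rails its origin is 31.5 above the span's origin along the span's z. Same either way round.
- van: White toy van 75 x 34 x 40 high on the road under the gap. Origin under its centre, its length is its x. To be left alone.
- signal: Light signal on a thin mast, foot 36 x 36, 125 high, beside the gap on the far side. Origin under its foot. To be left alone.
- glue: Glue bottle, 34 diameter, 85 high. Origin under its centre. To be left alone.
- paint_jar: Paint jar, 38 diameter, 42 high. Origin under its centre. To be left alone.
- screwdriver: Screwdriver 150 long lying along its x. To be left alone.
- tree: Model tree, 52 diameter, 115 high. Origin under its foot. To be left alone.
- hut: Wooden lineside hut 46 x 46, 58 high, behind the high track. Origin under its centre. To be left alone.
There are look-alikes about, which are no part of the job. Several things have the shape of the span; the one meant has the colours described above. Leave any red look-alike of the wagon alone.

How it is judged:
By the outcome, as a careful person would: the job done as asked, in the order asked, and still so for the second after the job is handed in, with the robot touching nothing.
It also fails if it takes over 72 s, if anything falls off the work surface, if the arm or the gripper's body presses on something with over 40 N, if the wrist force passes 120 N, or if a joint passes its speed limit or range.

## Robot

A 6-joint arm with a two-finger parallel gripper is mounted at the origin on the work surface. World frame = base frame: x ahead of the robot, y to its left, z up, the work surface at z = 0. Lengths are in m, angles in rad, forces in N, time in s.
With the tool pointing down it reaches from about 0.375 to 0.9 m from the base axis. Payload 3.1 kg.
Tool frame: the origin (TCP) lies at the very end of the fingers, on their centre line; the grasp point (between the pads) lies 19 mm behind it; z points along the fingers, y is the line along which they close (so a half turn about z gives the same grasp; the last joint's range is limited). The gripper opens to 87 mm and grips with 3 to 60 N. Pads are 19 mm wide; open, the fingers measure 117 mm over their backs; the gripper's body (75 mm by 190 mm) begins 51 mm behind the grasp point.
Start: joints at [0.976, 0.527, 1.433, -0, 1.181, -0.178], TCP at [0.253, 0.571, 0.223] pointing down, gripper open.
Joint ranges: [-3.08, 3.08], [-0.75, 2.2], [0.22, 2.44], [-1.43, 4.57], [0, 2.65], [-2.85, 2.85]. Speed limits (rad/s): [2.79, 2.79, 3.14, 3.14, 3.14, 3.14].

## Interface

Orientations are given as a unit quaternion [x, y, z, w].
In Python, from rig import robot gives the robot as it stands. The module is installed in compiled form; this text tells all that it offers.
- The arm moves only by the tool play_rows, never from a script. Its argument "steps" is one flat list of numbers, 5 for each row, row after row: the opening, from -1 (shut) to 1 (fully open), then the shift along the tool's x, y, z as a fraction of full scale, then the turn about the tool's z as a fraction of full scale. In form: [claw, tx, ty, tz, twist, claw, tx, ty, tz, twist, ...]. A call has exactly 10 rows; each row shifts and turns the commanded pose from where the row before left it, along the tool's axes as they then stand; what a row does not reach is not made up. Full scale, the value 1, is 0.03 m for a shift and 0.1 rad for a turn. A row lasts 1/10 s, in which the tool goes at most 50 mm and 8.59 degrees, less where a joint would pass 70% of its speed; a pose out of reach is approached as far as the arm can. A call with a number of a shift or a turn outside -1 to 1 is refused whole. A call with a gripper value outside its range is refused whole. The fingers move at their own pace and stop on an object; "grip_force" is the grip in N (left out, the last holds). Time passes only in rows, so rows that do not move let the fingers close, or fill a call up. It gives the time, the measured TCP pose, the force, the opening and the grip force at its end, in the units of the state.
- robot.get_obs(): the state, without advancing time (a new reading comes with each control period).
- robot.camera(name): name is "side" or "top" or "wrist"; returns a dict with "image" (400x640x3 uint8, red, green, blue), "mtx" (3x3 intrinsics, pixels), "rvec" (rotation vector, rad) and "tvec" (3), from world to camera coordinates, as OpenCV has them. Camera axes: x right, y down, z forward; pixel columns grow to the right and rows downward; lengths in m; the calibration is good to about 2 mm. A picture is of the moment at which its call begins. There is no depth.
- robot.hand_in(): hands the job in; it is judged then, once.
The state is a dict: "time": time; "q": joint angles; "joint_velocities": joint speeds; "joint_torque": joint torques, N m; "position": TCP position; "tool_rot": TCP orientation; "ft_force": force on the tool from outside, world axes, zero at the start; "moment": the same for the moment, N m; "grip_width": finger opening in m; "grip_force": force on a finger pad.
Only numpy, scipy, OpenCV 4.12 (cv2) and the standard library are available. Lean on these libraries where they do the work, as an engineer would, in place of code of your own. Each camera call takes 0.05 s, during which the arm holds its last target. There are 200 camera calls.

## Working session

There is one attempt and no reset: what is moved stays moved. The work goes in short steps, Python scripts to look and compute and a tool call to move; the robot and the scene stay as the last step left them, time stands still between calls to the robot, and variables do not carry over. Pictures are saved under pics/ and viewed, at most 10 in all, crops included, and the job is handed in when it is done.

Besides the shell and the picture viewer there is one more tool, called as a command line: name --argument value ..., lists and objects as JSON in quotes. play_rows: Moves the arm, as the interface text tells. Shift numbers are shares of 0.03 m and turn numbers shares of 0.1 rad, none past 1 either way. Its arguments: {"type":"object","properties":{"steps":{"type":"array"},"grip_force":{"type":"number"}},"required":["steps"]}

```bash
mkdir -p pics; cat > h.py <<'E'
import numpy as np, cv2
from rig import robot
def snap(name,tag):
    c=robot.camera(name); cv2.imwrite(f'pics/{tag}.png',c['image'][:,:,::-1])
    np.savez(f'pics/{tag}.npz',mtx=c['mtx'],rvec=c['rvec'],tvec=c['tvec']); return c
def ld(tag): return np.load(f'pics/{tag}.npz')
def proj(c,P): return cv2.projectPoints(np.array(P,float).reshape(-1,3),c['rvec'],c['tvec'],c['mtx'],None)[0].reshape(-1,2)
def ray(c,uv):
    R=cv2.Rodrigues(np.array(c['rvec']))[0]; t=np.array(c['tvec']).reshape(3)
    d=R.T@np.linalg.inv(c['mtx'])@np.array([uv[0],uv[1],1.]); return -R.T@t,d/np.linalg.norm(d)
def atz(c,uv,z):
    o,d=ray(c,uv); return o+d*(z-o[2])/d[2]
def tri(c1,u1,c2,u2):
    o1,d1=ray(c1,u1);o2,d2=ray(c2,u2)
    s=np.linalg.lstsq(np.c_[d1,-d2],o2-o1,rcond=None)[0]
    a=o1+s[0]*d1;b=o2+s[1]*d2; return (a+b)/2,np.linalg.norm(a-b)
E
python3 - <<'E'
from h import *
for n in ('top','side','wrist'):
    c=snap(n,n+'0'); o,d=ray(c,(320,200)); print(n,o.round(3),d.round(3),c['mtx'][0,0])
print(robot.get_obs())
a=cv2.imread('pics/top0.png');cv2.imwrite('pics/top0b.png',cv2.resize(a,(800,500),interpolation=cv2.INTER_CUBIC))
a=cv2.imread('pics/side0.png');cv2.imwrite('pics/side0b.png',cv2.resize(a,(800,500),interpolation=cv2.INTER_CUBIC))
E
```

```text
top [0.384 0.007 1.639] [ 0.069  0.017 -0.997] 501.20888494339493
side [ 0.258 -0.606  0.852] [ 0.214  0.625 -0.751] 378.31994653860374
wrist [0.184 0.601 0.383] [ 0.248 -0.106 -0.963] 316.4930683771702
{'time': 0.15, 'q': array([ 9.75469715e-01,  5.28234873e-01,  1.43361033e+00, -2.23094291e-06,
        1.18137113e+00, -1.78490559e-01]), 'joint_velocities': array([ 0.0003237 , -0.00200113, -0.00469638,  0.00189177, -0.00069046,
        0.00122703]), 'joint_torque': array([ 7.51138250e-04, -4.40429771e+01, -1.76841313e+01,  6.33684872e-02,
        5.52075380e-02, -9.45480451e-05]), 'position': array([0.2526963 , 0.57103251, 0.22180658]), 'tool_rot': array([ 2.06911937e-01,  9.78359234e-01, -7.52217922e-04, -3.05374029e-04]), 'ft_force': array([ 0.35812249, -0.14486567, -0.23110717]), 'moment': array([ 0.00440639, -0.00574875,  0.0301864 ]), 'grip_force': 0.0, 'grip_width': 0.0871874269613225}
```

View pics/top0b.png

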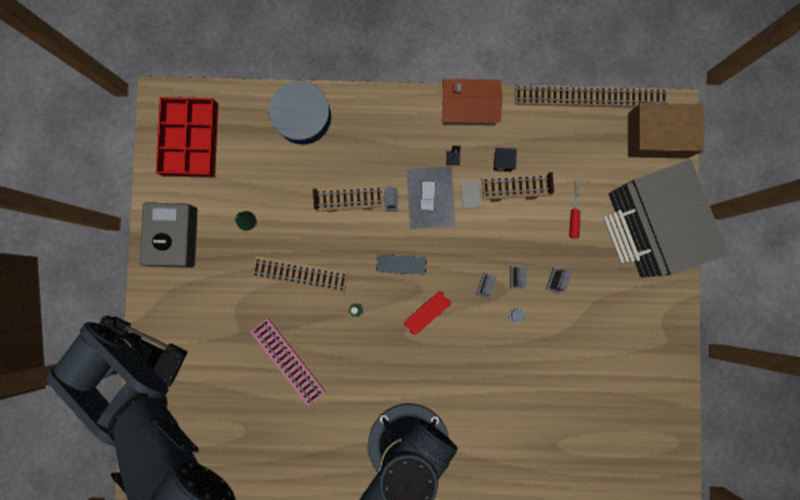

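View pics/side0b.png

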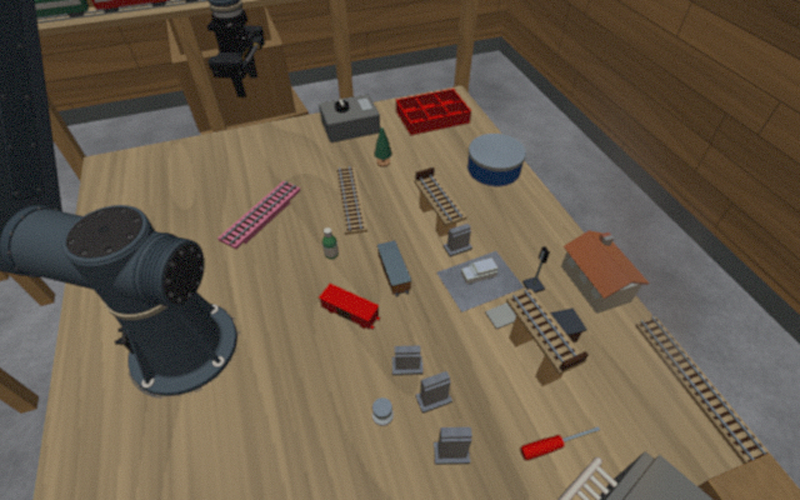

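```bash
python3 - <<'E'
from h import *
t=cv2.imread('pics/top0.png');s=cv2.imread('pics/side0.png')
z=lambda a,x,y,w,h,k:cv2.resize(a[y:y+h,x:x+w],None,fx=k,fy=k,interpolation=cv2.INTER_CUBIC)
A=z(t,370,205,100,60,4);B=z(s,300,265,100,110,4)[:,:400]   # piers
C=z(t,190,200,190,125,2);D=z(s,170,125,200,140,2)
M=np.zeros((600,800,3),np.uint8)
M[:240,:400]=A;M[:440,400:]=B;M[240:490,:380]=C
M[440:600,400:]=z(s,170,125,200,80,2)
cv2.imwrite('pics/m1.png',M)
c=ld('top0')
for n,uv,h in [('low end',(250+4,158),.08),('stopL',(253,158),.12),('span',(240,219),.03),('wagon',(321,211),.05),('p1',(388,228),.08),('p2',(414,221),.08),('p3',(446,223),.08),('plinth',(377,155),.006),('lowpier',(313,159),.07)]:
    print(n,atz(c,uv,h).round(3))
E
```

```text
low end [0.619 0.244 0.08 ]
stopL [0.613 0.241 0.12 ]
span [0.428 0.29  0.03 ]
wagon [0.459 0.03  0.05 ]
p1 [ 0.41  -0.179  0.08 ]
p2 [ 0.434 -0.26   0.08 ]
p3 [ 0.43  -0.359  0.08 ]
plinth [ 0.65  -0.148  0.006]
lowpier [0.622 0.06  0.07 ]
```

View pics/m1.png

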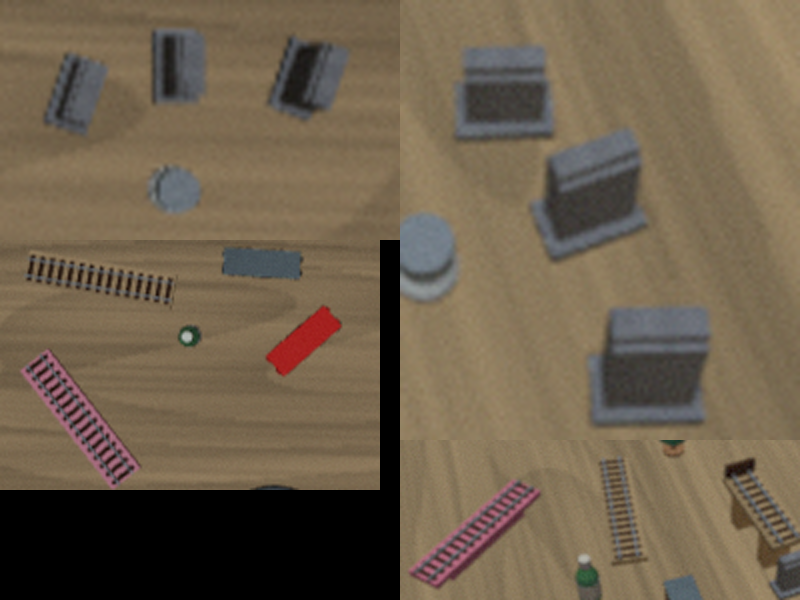

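```bash
python3 - <<'E'
from h import *
a,b=ld('top0'),ld('side0')
for n,u,v in [('p1',(390.5,228.5),(326.2,279.2)),('p2',(417.5,221.5),(348.7,303)),('p3',(452.5,223),(365,345.5)),('span+',(204,213.5),(276.5,135)),('span-',(276.5,225),(284,185))]:
    p,e=tri(a,u,b,v);print(n,p.round(4),round(e,4))
o=robot.get_obs();from scipy.spatial.transform import Rotation as R
print(R.from_quat(o['tool_rot']).as_matrix().round(3),o['position'])
c=ld('wrist0');Rc=cv2.Rodrigues(c['rvec'])[0];T=R.from_quat(o['tool_rot']).as_matrix()
print((T.T@Rc.T).round(3), T.T@(-Rc.T@c['tvec'].reshape(3)-o['position']))
E
```

```text
p1 [ 0.4117 -0.1895  0.067 ] 0.0055
p2 [ 0.4348 -0.2704  0.0853] 0.0049
p3 [ 0.4297 -0.3733  0.1034] 0.0007
span+ [0.446  0.4059 0.0302] 0.0068
span- [0.4111 0.1727 0.0274] 0.0011
[[-0.914  0.405 -0.001]
 [ 0.405  0.914 -0.001]
 [ 0.    -0.002 -1.   ]] [0.2526963  0.57103251 0.22180658]
[[-0.001 -0.961 -0.276]
 [ 1.    -0.001  0.001]
 [-0.001 -0.276  0.961]] [ 0.07510595 -0.00084054 -0.16104993]
```

```bash
cat > plan.py <<'E'
# usage: from plan import go; go(x,y,z,yaw,claw,rows=10) -> prints rows
from h import *
from scipy.spatial.transform import Rotation as R
def st():
    o=robot.get_obs();T=R.from_quat(o['tool_rot']).as_matrix();return o,T,np.arctan2(T[1,0],T[0,0])
def go(p,yaw,claw,n=10,start=None,dec=2):
    if start is None:
        o,T,y=st(); P=o['position'].copy()
    else: P,y=np.array(start[0],float),start[1]
    p=np.array(p,float); out=[]
    for i in range(n):
        k=n-i; d=(p-P)/k; tw=-((yaw-y+np.pi)%(2*np.pi)-np.pi)/k
        X=np.array([np.cos(y),np.sin(y),0]);Y=np.array([np.sin(y),-np.cos(y),0])
        s=np.clip(np.round(np.array([d@X,d@Y,-d[2]])/.03,dec),-1,1); t=np.clip(round(tw/.1,dec),-1,1)
        P=P+.03*(s[0]*X+s[1]*Y+s[2]*np.array([0,0,-1])); y-=.1*t
        out+=[claw,*s,t]
    print('['+','.join(f'{v:g}' for v in out)+']  -> ',P.round(4),round(y,4)); return P,y
E
python3 - <<'E'
from plan import *
a=go((.43,.3,.27),1.725,1); b=go((.62,.06,.29),1.571,1,start=a)
c=ld('top0');print('signal foot',atz(c,(363,128),0.0),'head',atz(c,(363,119),.12))
E
```

```text
[1,-0.91,-0.59,-0.16,1,1,-0.96,-0.49,-0.16,1,1,-1,-0.4,-0.16,1,1,-1,-0.29,-0.16,1,1,-1,-0.19,-0.16,1,1,-1,-0.08,-0.16,1,1,-1,0.04,-0.16,1,1,-1,0.15,-0.16,1,1,-1,0.27,-0.16,1,1,-1,0.42,-0.17,1]  ->  [0.4272 0.3113 0.2701] 1.7248
[1,-0.93,0.51,-0.07,0.15,1,-0.92,0.52,-0.07,0.15,1,-0.91,0.53,-0.07,0.15,1,-0.9,0.55,-0.06,0.16,1,-0.89,0.56,-0.07,0.15,1,-0.89,0.58,-0.06,0.16,1,-0.87,0.59,-0.07,0.15,1,-0.87,0.6,-0.06,0.16,1,-0.86,0.62,-0.07,0.15,1,-0.84,0.63,-0.06,0.16]  ->  [0.6201 0.0601 0.2899] 1.5708
signal foot [ 0.73989268 -0.10069874  0.        ] head [ 0.74181165 -0.09221402  0.12      ]
```

play_rows --steps '[1,-0.91,-0.59,-0.16,1,1,-0.96,-0.49,-0.16,1,1,-1,-0.4,-0.16,1,1,-1,-0.29,-0.16,1,1,-1,-0.19,-0.16,1,1,-1,-0.08,-0.16,1,1,-1,0.04,-0.16,1,1,-1,0.15,-0.16,1,1,-1,0.27,-0.16,1,1,-1,0.42,-0.17,1]' --grip_force 20

```text
time: 1.15
position: [0.4276, 0.3106, 0.2708]
tool_rot: [0.652, 0.758, -0.0, -0.0]
ft_force: [-0.4, 0.3, -0.5]
grip_width: 0.0872
grip_force: 0.0
```

```bash
python3 - <<'E'
from plan import *
snap('wrist','w1');o,T,y=st();print(o['position'],y,o['time'])
E
```

```text
[0.4317368  0.30741366 0.27173759] 1.7152755351382487 1.2
```

play_rows --steps '[1,-0.93,0.51,-0.07,0.15,1,-0.92,0.52,-0.07,0.15,1,-0.91,0.53,-0.07,0.15,1,-0.9,0.55,-0.06,0.16,1,-0.89,0.56,-0.07,0.15,1,-0.89,0.58,-0.06,0.16,1,-0.87,0.59,-0.07,0.15,1,-0.87,0.6,-0.06,0.16,1,-0.86,0.62,-0.07,0.15,1,-0.84,0.63,-0.06,0.16]'

```text
time: 2.2
position: [0.6209, 0.0596, 0.2903]
tool_rot: [0.707, 0.707, -0.0, -0.0]
ft_force: [-1.0, 0.3, -0.3]
grip_width: 0.0868
grip_force: 0.0
```

```bash
python3 - <<'E'
from plan import *
snap('wrist','w2');o,T,y=st();print(o['position'],y,o['time'])
go((.635,-.12,.27),1.571,1)
E
```

```text
[0.62485957 0.05495789 0.29056209] 1.5666714746143142 2.25
[1,-0.58,0.04,0.07,-0,1,-0.58,0.04,0.07,-0,1,-0.58,0.04,0.07,-0.01,1,-0.58,0.03,0.07,-0,1,-0.59,0.03,0.07,-0.01,1,-0.58,0.04,0.07,-0,1,-0.59,0.03,0.07,-0.01,1,-0.58,0.03,0.07,-0,1,-0.59,0.04,0.06,-0.01,1,-0.58,0.03,0.07,-0]  ->  [ 0.6349 -0.12    0.2699] 1.5707
```

play_rows --steps '[1,-0.7,0.05,0.08,0,1,-0.7,0.05,0.08,0,1,-0.7,0.05,0.08,0,1,-0.7,0.05,0.08,0,1,-0.7,0.05,0.08,0,1,-0.7,0.05,0.08,0,1,-0.7,0.05,0.08,0,1,-0.7,0.05,0.08,0,1,0,0,0,0,1,0,0,0,0]'

```text
time: 3.25
position: [0.6321, -0.1071, 0.271]
tool_rot: [0.707, 0.707, -0.0, -0.001]
ft_force: [0.6, 0.4, -0.3]
grip_width: 0.0872
grip_force: 0.0
```

```bash
python3 - <<'E'
from plan import *
snap('wrist','w3');o,T,y=st();print(o['position'],y,o['time'])
go((.50,-.22,.24),1.571,1,8)
M=np.hstack([cv2.imread('pics/w2.png')[:,100:500],cv2.imread('pics/w3.png')[:,100:500]]);cv2.imwrite('pics/m2.png',M)
E
```

```text
[ 0.63213434 -0.10654554  0.2711953 ] 1.5710389151296162 3.3
[1,-0.47,-0.55,0.13,0,1,-0.47,-0.55,0.13,0,1,-0.47,-0.55,0.13,0,1,-0.47,-0.55,0.13,0,1,-0.48,-0.55,0.13,0,1,-0.47,-0.55,0.13,0,1,-0.48,-0.55,0.13,0,1,-0.47,-0.56,0.13,0]  ->  [ 0.4999 -0.22    0.24  ] 1.571
```

View pics/m2.png

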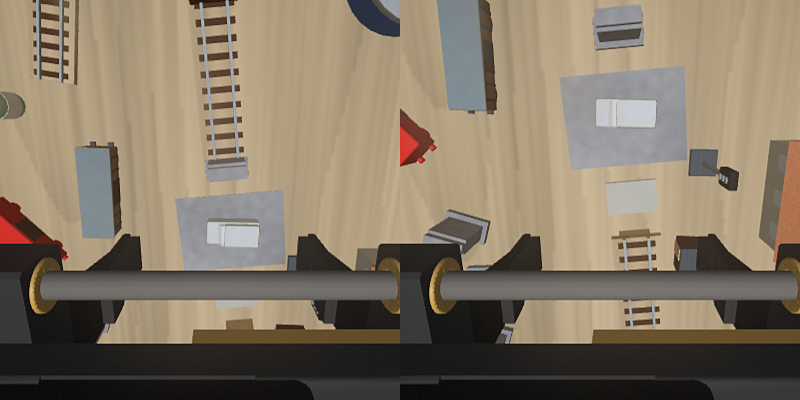

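play_rows --steps '[1,-0.7,-0.7,0.1,0,1,-0.7,-0.7,0.1,0,1,-0.7,-0.7,0.1,0,1,-0.7,-0.7,0.1,0,1,-0.7,-0.7,0.1,0,1,-0.7,-0.7,0.1,0,1,-0.7,-0.7,0.1,0,1,-0.7,-0.7,0.1,0,1,-0.7,-0.7,0.1,0,1,0,0,0,0]'

```text
time: 4.3
position: [0.4418, -0.2972, 0.2444]
tool_rot: [0.708, 0.706, -0.0, -0.0]
ft_force: [0.1, 1.4, -0.7]
grip_width: 0.0869
grip_force: 0.0
```

```bash
python3 - <<'E'
from plan import *
snap('wrist','w4');o,T,y=st();print(o['position'],y,o['time'])
z=lambda t,x,y,w,h,k:cv2.resize(cv2.imread(f'pics/{t}.png')[y:y+h,x:x+w],None,fx=k,fy=k,interpolation=cv2.INTER_CUBIC)
M=np.zeros((600,800,3),np.uint8)
M[:540,:240]=z('w2',285,0,80,180,3)      
M[:320,250:550]=z('w3',290,170,75,80,4)
M[:200,560:800]=z('w3',285,0,60,50,4)
a=z('w4',0,0,640,240,.85); M[340:544,250:794]=a[:, :544]
cv2.imwrite('pics/m3.png',M)
c=ld('w4');print(proj(c,[(.4348,-.2704,.086),(.4348,-.2704,0)]))
E
```

```text
[ 0.44294926 -0.29625926  0.24459294] 1.5691899953049855 4.35
[[311.44751296 160.6184765 ]
 [312.9098109  150.54360716]]
```

View pics/m3.png

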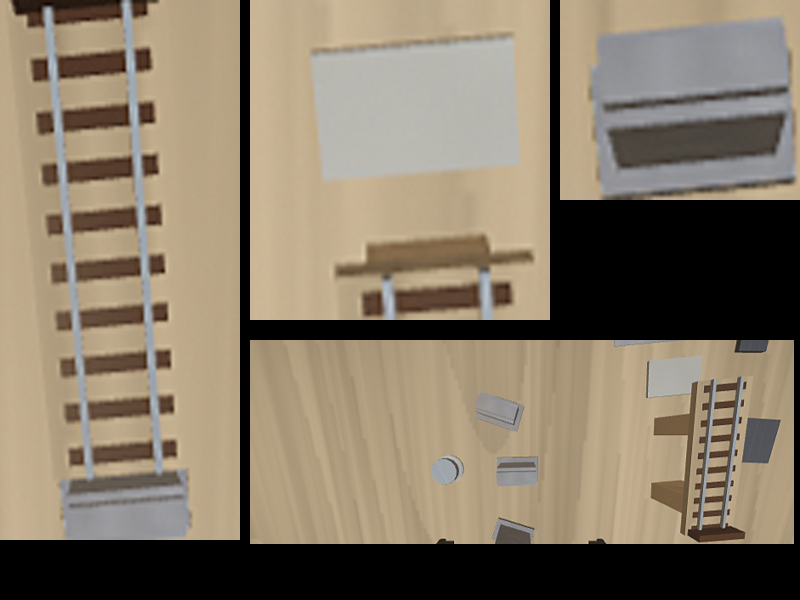

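```bash
cat > fit.py <<'E'
from plan import *
from scipy.optimize import least_squares, minimize
def w(P,p): # model pts(m) -> world, p=(x,y,yaw)
    c,s=np.cos(p[2]),np.sin(p[2]);P=np.atleast_2d(P)
    return np.c_[p[0]+c*P[:,0]-s*P[:,1],p[1]+s*P[:,0]+c*P[:,1],P[:,2]]
def box(x0,x1,y0,y1,z0,z1): return np.array([(x,y,z) for x in(x0,x1) for y in(y0,y1) for z in(z0,z1)])/1000.
def pier(h): return [box(-30,30,-18,18,0,10),box(-24,24,-11,11,10,h-8),box(-24,24,-7,7,h-8,h)]
def sil(c,boxes,p,roi,k=4):
    x0,y0,x1,y1=roi; m=np.zeros(((y1-y0)*k,(x1-x0)*k),np.uint8)
    for b in boxes:
        u=((proj(c,w(b,p))-[x0,y0]+.5)*k-.5)
        cv2.fillConvexPoly(m,cv2.convexHull(np.round(u*16).astype(np.int32)),255,shift=4)
    return cv2.resize(m,(x1-x0,y1-y0),interpolation=cv2.INTER_AREA)/255.
def silfit(views,boxes,p0,maskf,pad=12,step=(.006,.006,.08)):
    D=[]
    for t in views:
        c=ld(t);im=cv2.imread(f'pics/{t}.png').astype(float)
        u=np.vstack([proj(c,w(b,p0)) for b in boxes])
        x0,y0=np.maximum(np.floor(u.min(0)-pad).astype(int),0);x1,y1=np.ceil(u.max(0)+pad).astype(int)
        x1=min(x1,640);y1=min(y1,400)
        D.append((c,(x0,y0,x1,y1),maskf(im[y0:y1,x0:x1])))
    f=lambda p:sum(np.sum((sil(c,boxes,p,r)-m)**2)for c,r,m in D)
    best=minimize(f,p0,method='Nelder-Mead',options=dict(initial_simplex=np.array([p0]+[np.array(p0)+np.eye(3)[i]*step[i] for i in range(3)]),xatol=1e-5,fatol=.01,maxiter=400))
    return best.x,best.fun,sum(m.sum() for _,_,m in D),D
grey=lambda im:(im[:,:,2]-im[:,:,0]<.18*im[:,:,2]).astype(float)
E
cat > via.py <<'E'
from fit import *
g=lambda u,x0,y0,k,ox,oy:((u[0]-ox+.5)/k-.5+x0,(u[1]-oy+.5)/k-.5+y0)
A=lambda u:g(u,285,0,3,0,0);B=lambda u:g(u,290,170,4,250,0);C=lambda u:g(u,285,0,4,560,0)
obs=[('w2',A((90,475)),(-13.5,125,84)),('w2',A((159,472)),(13.5,125,84)),
('w3',C((600,35)),(-24,112,70)),('w3',C((782,20)),(24,112,70)),
('w3',B((312,53)),(-35,-82,6)),('w3',B((513,38)),(35,-82,6)),('w3',B((520,162)),(35,-128,6)),('w3',B((323,181)),(-35,-128,6)),
('w3',B((388,277)),(-13.5,-125,109)),('w3',B((485,270)),(13.5,-125,109)),('w3',B((337,274)),(-28,-125,104)),('w3',B((533,260)),(28,-125,104))]
rl=[('w2',A((48,8)),-13.5,84),('w2',A((128,4)),13.5,84)]
def res(p,full=False):
    r=[]
    for t,u,P in obs: r.append(proj(ld(t),w(np.array(P)/1e3,p))[0]-u)
    for (t,u,x,z),yy in zip(rl,p[3:5]): r.append(proj(ld(t),w(np.array([(x/1e3,yy,z/1e3)]),p))[0]-u)
    return np.array(r) if full else np.ravel(r)
E
python3 - <<'E'
from via import *
s=least_squares(res,[.635,-.045,.0,.27,.27],loss='soft_l1');print(s.x.round(4));print(res(s.x,True).round(1))
np.save('via.npy',s.x[:3])
for h in (86,70,102):
    b=silfit(['w4'],pier(h),[.4348,-.2704,0],grey);print(h,b[0].round(4),b[1].round(1),b[2])
E
```

```text
[ 0.6409 -0.0417  0.0855  0.2856  0.2844]
[[ 0.1  0.5]
 [ 0.3 -0.5]
 [-0.8  0.4]
 [ 0.9 -0.4]
 [-0.5 -0.2]
 [ 0.  -0.8]
 [ 0.1  0.1]
 [-0.1 -0.5]
 [-0.2  0.4]
 [ 0.1  0.2]
 [-0.5  0.5]
 [ 0.7 -0.1]
 [ 0.1 -0. ]
 [-0.2  0. ]]
86 [ 0.4361 -0.2719  0.0172] 232.6 1407.0
70 [ 0.4357 -0.2734  0.0232] 272.1 1407.0
102 [ 0.436  -0.2693 -0.0028] 375.4 1407.0
```

```bash
python3 - <<'E'
from fit import *
V=np.load('via.npy');print(w(np.array([(0,-.105,.006),(0,.105,.07),(0,0,.0817)]),V))
a=go((.436,-.272,.18),1.588,1,4); b=go((.436,-.272,.054),1.588,1,6,start=a)
E
```

```text
[[ 0.64984818 -0.14626702  0.006     ]
 [ 0.63191353  0.06296574  0.07      ]
 [ 0.64088086 -0.04165064  0.0817    ]]
[1,0.2,-0.06,0.54,-0.05,1,0.2,-0.06,0.54,-0.05,1,0.2,-0.05,0.54,-0.04,1,0.21,-0.06,0.53,-0.05]  ->  [ 0.4359 -0.272   0.1801] 1.5882
[1,-0,0,0.7,0,1,-0,0,0.7,0,1,-0,0,0.7,0,1,-0,0,0.7,0,1,-0,0,0.7,0,1,-0,0,0.7,0]  ->  [ 0.4359 -0.272   0.0541] 1.5882
```

play_rows --steps '[1,0.2,-0.06,0.54,-0.05,1,0.2,-0.06,0.54,-0.05,1,0.2,-0.06,0.54,-0.05,1,0.2,-0.06,0.54,-0.05,1,0,0,0.7,0,1,0,0,0.7,0,1,0,0,0.7,0,1,0,0,0.7,0,1,0,0,0.7,0,1,0,0,0.7,0]'

```text
time: 5.35
position: [0.4376, -0.2713, 0.0532]
tool_rot: [0.699, 0.715, 0.0, 0.001]
ft_force: [0.1, -0.1, -0.2]
grip_width: 0.0868
grip_force: 0.0
```

play_rows --steps '[1,0,0,0,0,-1,0,0,0,0,-1,0,0,0,0,-1,0,0,0,0,-1,0,0,0,0,-1,0,0,0,0,-1,0,0,0,0,-1,0,0,0,0,-1,0,0,0,0,-1,0,0,0,0]' --grip_force 20

```text
time: 6.35
position: [0.4361, -0.2727, 0.054]
tool_rot: [0.7, 0.714, -0.0, 0.0]
ft_force: [-1.2, -0.5, 4.8]
grip_width: 0.0481
grip_force: 20.0
```

```bash
python3 - <<'E'
from fit import *
snap('wrist','w5');o,T,y=st();print(o['position'],y,o['time'],o['grip_width'],o['ft_force'])
b=silfit(['w4'],pier(86),[.4361,-.2719,.0172],grey,pad=4);print(b[0].round(4),b[1].round(1),b[2])
a=cv2.imread('pics/w5.png')[150:400,170:470];cv2.imwrite('pics/m4.png',cv2.resize(a,None,fx=2,fy=2))
V=np.load('via.npy');t=w((0,-.105,.006),V)[0]
p=o['position']
a=go(p+[0,0,.13],y,-1,5); b=go((t[0],t[1],.19),1.571+V[2],-1,10,start=a)
E
```

```text
[ 0.4361334  -0.2726952   0.05401856] 1.5907189730464226 6.4 0.04770731571055139 [-1.49860724  0.35635453  5.97519874]
[ 0.4362 -0.272   0.0154] 231.6 1407.0
[-1,0,0,-0.87,-0,-1,0,0,-0.87,-0,-1,0,0,-0.86,-0,-1,0,0,-0.87,-0,-1,0,0,-0.86,-0]  ->  [ 0.4361 -0.2727  0.1839] 1.5907
[-1,0.41,0.72,-0.02,-0.07,-1,0.4,0.72,-0.02,-0.07,-1,0.4,0.73,-0.02,-0.06,-1,0.39,0.73,-0.02,-0.07,-1,0.39,0.73,-0.02,-0.06,-1,0.38,0.73,-0.02,-0.07,-1,0.38,0.74,-0.02,-0.06,-1,0.37,0.74,-0.02,-0.07,-1,0.37,0.74,-0.02,-0.06,-1,0.36,0.74,-0.02,-0.07]  ->  [ 0.6498 -0.1464  0.1899] 1.6567
```

View pics/m4.png

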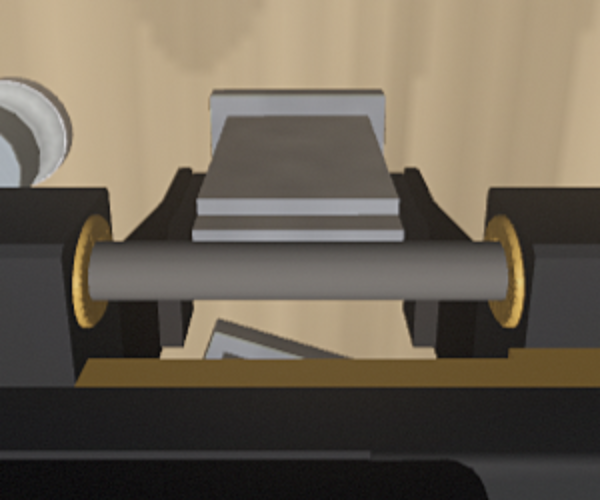

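```bash
python3 - <<'E'
from fit import *
c=ld('w5');o,T,y=st();X=T[:,0];p=o['position']
for u,z in [((275.2,195.5),.01),((361.8,194.5),.01),((269,248.7),.078),((369.8,248.7),.078)]:
    q=atz(c,u,z);d=q-p;print(q.round(4),'tool x',(d@X).round(4),'tool y',(d@T[:,1]).round(4))
E
```

```text
[ 0.4069 -0.2528  0.01  ] tool x 0.0205 tool y -0.0289
[ 0.4649 -0.251   0.01  ] tool x 0.0212 tool y 0.0292
[ 0.4127 -0.2606  0.078 ] tool x 0.0126 tool y -0.0232
[ 0.4601 -0.2597  0.078 ] tool x 0.0125 tool y 0.0242
```

```bash
python3 - <<'E'
from fit import *
o,T,y=st();p=o['position'];V=np.load('via.npy')
t=w((0,-.1065,.006),V)[0];t2=w((0,-.1005,.006),V)[0]
a=go(p+[0,0,.135],y,-1,5);b=go((t2[0],t2[1],.19),1.6563,-1,10,start=a)
b=go((t2[0],t2[1],.088),1.6563,-1,5,start=b)
E
```

```text
[-1,0,0,-0.9,-0,-1,0,0,-0.9,-0,-1,0,0,-0.9,-0,-1,0,0,-0.9,-0,-1,0,0,-0.9,-0]  ->  [ 0.4361 -0.2727  0.189 ] 1.5907
[-1,0.42,0.72,-0,-0.07,-1,0.42,0.72,-0,-0.07,-1,0.41,0.73,-0,-0.06,-1,0.41,0.73,-0,-0.07,-1,0.4,0.73,-0.01,-0.06,-1,0.4,0.73,-0,-0.07,-1,0.39,0.74,-0.01,-0.06,-1,0.39,0.74,-0,-0.07,-1,0.38,0.74,-0.01,-0.06,-1,0.38,0.74,-0,-0.07]  ->  [ 0.6495 -0.1419  0.1899] 1.6567
[-1,0,-0,0.68,0,-1,0,-0,0.68,0,-1,0,-0,0.68,0,-1,0,-0,0.68,0,-1,0,-0,0.68,0]  ->  [ 0.6495 -0.1419  0.0879] 1.6567
```

play_rows --steps '[-1,0,0,-0.9,0,-1,0,0,-0.9,0,-1,0,0,-0.9,0,-1,0,0,-0.9,0,-1,0,0,-0.9,0,-1,0.42,0.72,0,-0.07,-1,0.42,0.72,0,-0.07,-1,0.41,0.73,0,-0.06,-1,0.41,0.73,0,-0.07,-1,0.4,0.73,0,-0.06]'

```text
time: 7.4
position: [0.5429, -0.206, 0.1876]
tool_rot: [0.688, 0.726, -0.0, -0.001]
ft_force: [0.4, 0.3, -2.1]
grip_width: 0.0482
grip_force: 20.0
```

play_rows --steps '[-1,0.4,0.73,0,-0.07,-1,0.39,0.74,0,-0.06,-1,0.39,0.74,0,-0.07,-1,0.38,0.74,0,-0.06,-1,0.38,0.74,0,-0.07,-1,0,0,0.5,0,-1,0,0,0,0,-1,0,0,0,0,-1,0,0,0,0,-1,0,0,0,0]'

```text
time: 8.4
position: [0.649, -0.1423, 0.174]
tool_rot: [0.676, 0.736, 0.0, 0.0]
ft_force: [0.1, -0.8, -1.7]
grip_width: 0.0478
grip_force: 20.0
```

```bash
python3 - <<'E'
from fit import *
snap('wrist','w6')
o,T,y=st();p=o['position'];V=np.load('via.npy');print(p,y,o['grip_width'],o['ft_force'])
t=w((0,-.1065,.006),V)[0];t2=w((0,-.1005,.006),V)[0]
b=go((t2[0],t2[1],.085),1.6563,-1,5);b=go((t[0],t[1],.075),1.6563,-1,2,start=b);go((t[0],t[1],.061),1.6563,-1,3,start=b)
a=cv2.imread('pics/w6.png')[60:360,150:550];cv2.imwrite('pics/m5.png',cv2.resize(a,None,fx=2,fy=2))
E
```

```text
[ 0.64923822 -0.14227901  0.17416811] 1.6558709468437365 0.0479635310374958 [ 0.38322254 -0.39401234 -2.2836873 ]
[-1,0,0,0.59,-0,-1,0,0,0.6,-0,-1,0.01,0,0.59,-0,-1,0,0,0.6,-0,-1,0.01,0.01,0.59,-0]  ->  [ 0.6495 -0.1417  0.0851] 1.6559
[-1,-0.1,-0,0.17,-0,-1,-0.1,-0,0.17,-0]  ->  [ 0.65   -0.1476  0.0749] 1.6559
[-1,-0,-0,0.15,-0,-1,-0,-0,0.16,-0,-1,-0,-0,0.15,-0]  ->  [ 0.65   -0.1476  0.0611] 1.6559
```

View pics/m5.png

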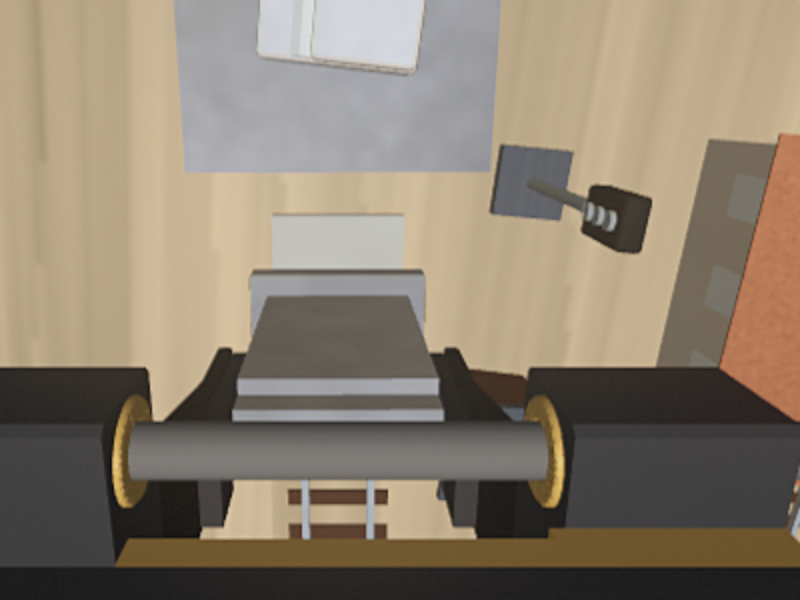

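play_rows --steps '[-1,0,0,0.6,0,-1,0,0,0.6,0,-1,0,0,0.6,0,-1,0,0,0.6,0,-1,0,0,0.6,0,-1,-0.1,0,0.17,0,-1,-0.1,0,0.17,0,-1,0,0,0.1,0,-1,0,0,0,0,-1,0,0,0,0]'

```text
time: 9.45
position: [0.6504, -0.1478, 0.0712]
tool_rot: [0.676, 0.737, 0.0, 0.001]
ft_force: [0.7, -1.2, -1.3]
grip_width: 0.0475
grip_force: 20.0
```

```bash
python3 - <<'E'
from fit import *
o,T,y=st();p=o['position'];V=np.load('via.npy');print(p,y,o['ft_force'])
c=ld('w6');print('plinth',proj(c,w(np.array([(-.035,-.082,.006),(.035,-.082,.006)]),V)),'seen 285.9/166.3 352/166.3')
c=snap('wrist','w7')
a=cv2.imread('pics/w7.png')[100:300,200:440];cv2.imwrite('pics/m6.png',cv2.resize(a,None,fx=3,fy=3,interpolation=cv2.INTER_CUBIC))
b=proj(c,w(np.array([(-.035,-.082,.006),(.035,-.082,.006),(-.03,-.087,.016),(.03,-.087,.016)]),V))
print((b-[200,100])*3)
E
```

```text
[ 0.65040284 -0.14782192  0.0712473 ] 1.6566979462157028 [ 0.65868549 -1.23543869 -1.26956793]
plinth [[285.25282235 166.62526462]
 [352.01973116 166.53430315]] seen 285.9/166.3 352/166.3
[[209.27864535 247.68411553]
 [496.50107244 247.47258508]
 [225.26622112 277.69684406]
 [480.54479775 277.48895688]]
```

View pics/m6.png

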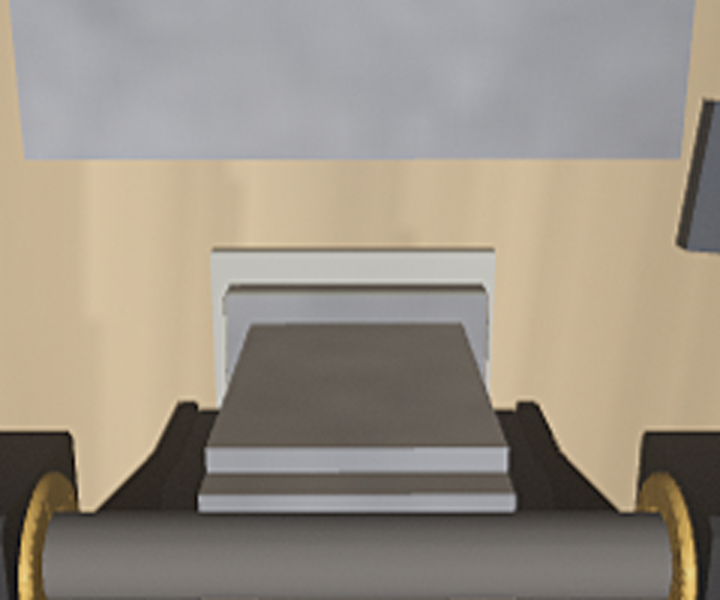

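```bash
python3 - <<'E'
from fit import *
V=np.load('via.npy');c=ld('w7')
for u in [(226,291),(488,291)]:
    q=atz(c,((u[0]+.5)/3-.5+200,(u[1]+.5)/3-.5+100),.0272);d=q[:2]-V[:2]
    cs,sn=np.cos(V[2]),np.sin(V[2]);print('via frame',cs*d[0]+sn*d[1],-sn*d[0]+cs*d[1])
E
```

```text
via frame -0.02860692574201523 -0.08698741866419277
via frame 0.030003603587700274 -0.08703878515638157
```

play_rows --steps '[-1,0,-0.02,0.1,0,-1,0,0,0.1,0,-1,0,0,0.1,0,-1,0,0,0.06,0,-1,0,0,0,0,-1,0,0,0,0,0.4,0,0,0,0,0.4,0,0,0,0,0.4,0,0,0,0,0.4,0,0,0,0]'

```text
time: 10.5
position: [0.6495, -0.1478, 0.0596]
tool_rot: [0.676, 0.737, 0.0, 0.0]
ft_force: [-0.5, -0.5, -0.5]
grip_width: 0.0602
grip_force: 0.0
```

play_rows --steps '[0.5,0,0,-0.4,0,1,0,0,-0.8,0,1,0,0,-1,0,1,0,0,-1,0,1,0,0,-1,0,1,0,0,-1,0,1,0,0,-0.8,0,1,0,0,0,0,1,0,0,0,0,1,0,0,0,0]'

```text
time: 11.5
position: [0.6483, -0.1473, 0.2383]
tool_rot: [0.676, 0.737, -0.001, -0.001]
ft_force: [-1.0, -0.0, -0.8]
grip_width: 0.0871
grip_force: 0.0
```

```bash
python3 - <<'E'
from fit import *
o,T,y=st();print(o['position'],y,o['ft_force'],o['time'])
c=snap('wrist','w8');V=np.load('via.npy')
f=lambda P:[b+np.array([0,0,.006]) for b in P]
p0=w((0,-.105,0),V)[0];b=silfit(['w8'],f(pier(86))+[box(-35,35,-23,23,0,6)],[p0[0],p0[1],V[2]],grey,pad=3);print(b[0]-[p0[0],p0[1],V[2]],b[1],b[2])
# span: coarse view w1
sp=[box(-28,28,-120,120,20,30),box(-21,21,-86,86,0,20),box(-15,15,-120,120,30,35)]
a=cv2.imread('pics/w1.png')
M=np.hstack([a[:300,60:460],cv2.imread('pics/w8.png')[100:400,120:520]]);cv2.imwrite('pics/m7.png',M)
print(proj(ld('w1'),[(.446,.406,.03),(.411,.1727,.03)]))
E
```

```text
[ 0.64832353 -0.14727185  0.23827809] 1.6567437360013624 [-0.96690045 -0.04537719 -0.75304302] 11.5
[-0.00032872 -0.00075929  0.00437495] 139.0248366013072 2228.0
[[345.32183409  96.75123732]
 [292.11864364 266.0509757 ]]
```

View pics/m7.png

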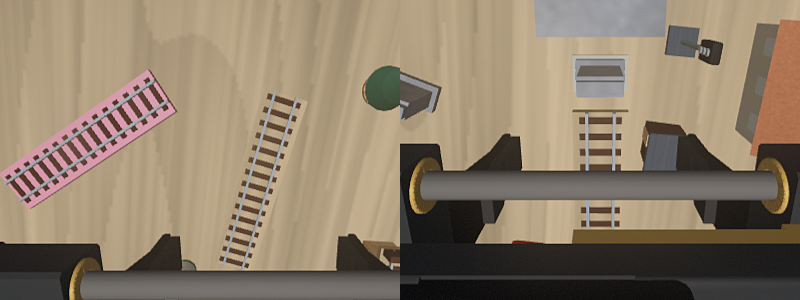

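```bash
cat >> fit.py <<'E'
SPR=[box(-15,-12,-120,120,30,35),box(12,15,-120,120,30,35)]
E
python3 - <<'E'
from fit import *
b=silfit(['w1'],SPR,[.4286,.2893,-.149],grey,pad=2);print(b[0],b[1],b[2])
a=go((.43,.24,.24),1.42,1,16)
# wagon coarse
for t in ('w2','w3'):
    b=silfit([t],[box(-21,21,-60,60,53,55)],[.459,.03,0],grey,pad=10);print(b[0],b[1],b[2])
E
```

```text
[ 0.42852938  0.2906818  -0.14447367] 307.039723183391 1269.0
[1,0.84,-0.38,-0,0.15,1,0.84,-0.4,-0,0.15,1,0.83,-0.41,-0,0.15,1,0.82,-0.42,-0.01,0.15,1,0.82,-0.43,-0,0.15,1,0.81,-0.45,-0.01,0.15,1,0.81,-0.46,-0,0.15,1,0.8,-0.47,-0.01,0.15,1,0.79,-0.48,-0,0.15,1,0.78,-0.49,-0.01,0.15,1,0.78,-0.51,-0,0.14,1,0.77,-0.52,-0.01,0.15,1,0.76,-0.53,-0,0.14,1,0.75,-0.54,-0.01,0.15,1,0.75,-0.55,-0,0.14,1,0.74,-0.55,-0.01,0.15]  ->  [0.4301 0.2401 0.24  ] 1.4198
[ 0.46099983  0.03133745 -0.03741422] 110.86975778546713 3144.0
[ 0.46108717  0.02978009 -0.03635725] 156.73016532103037 4538.0
```

play_rows --steps '[1,0.84,-0.38,0,0.15,1,0.84,-0.4,0,0.15,1,0.83,-0.41,0,0.15,1,0.82,-0.42,0,0.15,1,0.82,-0.43,0,0.15,1,0.81,-0.45,0,0.15,1,0.81,-0.46,0,0.15,1,0.8,-0.47,0,0.15,1,0.79,-0.48,0,0.15,1,0.78,-0.49,0,0.15]'

```text
time: 12.55
position: [0.5116, 0.0952, 0.2383]
tool_rot: [0.73, 0.684, -0.001, -0.001]
ft_force: [-0.2, 1.1, 0.8]
grip_width: 0.0868
grip_force: 0.0
```

play_rows --steps '[1,0.78,-0.51,0,0.14,1,0.77,-0.52,0,0.15,1,0.76,-0.53,0,0.14,1,0.75,-0.54,0,0.15,1,0.75,-0.55,0,0.14,1,0.74,-0.55,0,0.15,1,0,0,0,0,1,0,0,0,0,1,0,0,0,0,1,0,0,0,0]'

```text
time: 13.55
position: [0.4317, 0.2389, 0.2394]
tool_rot: [0.759, 0.651, -0.0, 0.0]
ft_force: [0.1, -0.5, 0.4]
grip_width: 0.0872
grip_force: 0.0
```

```bash
python3 - <<'E'
from fit import *
o,T,y=st();print(o['position'],y)
snap('wrist','w9')
for z,q in ((0,'z as told'),(-.03,'flat on table'),(.01,'+10')):
    B=[b+np.array([0,0,z]) for b in SPR]
    b=silfit(['w9'],B,[.4285,.2907,-.1445],grey,pad=2);print(q,b[0],b[1],b[2])
    b=silfit(['w9','w1'],B,[.4285,.2907,-.1445],grey,pad=2);print(q,b[0],b[1],b[2])
print(proj(ld('w9'),w(np.array([(0,.12,.035),(0,-.12,.035)]),[.4285,.2907,-.1445])))
a=go((.4285,.2907,.12),1.5708-.1445,1,6);go((.4285,.2907,.04),1.5708-.1445,1,3,start=a)
E
```

```text
[0.43165862 0.23887426 0.23935378] 1.4184436861245384
z as told [ 0.42843849  0.2906063  -0.14412831] 81.72346020761245 1401.0
z as told [ 0.42840771  0.29029962 -0.14405418] 387.9397770088427 2667.0
flat on table [ 0.42791407  0.2945357  -0.14234632] 645.1270895809305 1335.0
flat on table [ 0.42890027  0.2913956  -0.14308222] 1553.611841599385 2336.0
+10 [ 0.42833423  0.28776648 -0.14359986] 188.5440369088812 1401.0
+10 [ 0.42791371  0.2871494  -0.14421413] 983.1093733179546 2922.0
[[306.46197054  14.16646733]
 [310.14252607 232.6248107 ]]
[1,0.28,-0.06,0.66,-0.01,1,0.28,-0.06,0.66,-0.01,1,0.28,-0.06,0.67,-0.01,1,0.28,-0.06,0.66,-0.02,1,0.29,-0.06,0.67,-0.01,1,0.28,-0.06,0.66,-0.02]  ->  [0.4285 0.2906 0.12  ] 1.4264
[1,0,-0,0.89,0,1,0,-0,0.89,0,1,0,-0,0.89,0]  ->  [0.4285 0.2906 0.0399] 1.4264
```

play_rows --steps '[1,0.285,-0.06,0.9,-0.015,1,0.285,-0.06,0.9,-0.015,1,0.285,-0.06,0.9,-0.015,1,0.285,-0.06,0.9,-0.015,1,0.285,-0.06,0.9,-0.015,1,0.285,-0.06,0.9,-0.015,1,0,0,1,0,1,0,0,0.8,0,1,0,0,0.4,0,1,0,0,0.15,0]'

```text
time: 14.6
position: [0.4279, 0.2914, 0.006]
tool_rot: [0.756, 0.655, -0.001, -0.0]
ft_force: [0.6, -0.7, -0.9]
grip_width: 0.0872
grip_force: 0.0
```

play_rows --steps '[1,0,0,0,0,-1,0,0,0,0,-1,0,0,0,0,-1,0,0,0,0,-1,0,0,0,0,-1,0,0,0,0,-1,0,0,0,0,-1,0,0,0,0,-1,0,0,0,0,-1,0,0,0,0]' --grip_force 20

```text
time: 15.6
position: [0.4282, 0.2921, 0.0075]
tool_rot: [0.755, 0.655, 0.0, 0.0]
ft_force: [-0.6, 0.4, 5.8]
grip_width: 0.0559
grip_force: 20.0
```

```bash
python3 - <<'E'
from fit import *
o,T,y=st();print(o['position'],y,o['grip_width'],o['ft_force'],o['time'])
p=o['position'];V=np.load('via.npy')
a=go(p+[0,0,.16],y,-1,6)
a=go((.60,.06,.19),1.5708+V[2],-1,10,start=a)
E
```

```text
[0.42816802 0.29214157 0.00754092] 1.4288142162226467 0.05590934231401595 [-0.55070629  0.4306453   5.79386667] 15.6
[-1,0,0,-0.89,-0,-1,0,0,-0.89,-0,-1,0,0,-0.89,-0,-1,0,0,-0.89,-0,-1,0,0,-0.89,-0,-1,0,0,-0.88,-0]  ->  [0.4282 0.2921 0.1674] 1.4288
[-1,-0.68,0.68,-0.08,-0.23,-1,-0.7,0.66,-0.07,-0.23,-1,-0.72,0.64,-0.08,-0.23,-1,-0.73,0.63,-0.07,-0.23,-1,-0.74,0.61,-0.08,-0.23,-1,-0.76,0.59,-0.07,-0.22,-1,-0.77,0.58,-0.08,-0.23,-1,-0.79,0.56,-0.07,-0.22,-1,-0.79,0.54,-0.08,-0.23,-1,-0.81,0.52,-0.07,-0.22]  ->  [0.5999 0.0601 0.1899] 1.6558
```

```bash
python3 - <<'E'
from fit import *
o,T,y=st();p=o['position'];V=np.load('via.npy')
a=go(p+[0,0,.175],y,-1,6)
t=w((0,.0015,0),V)[0]
a=go((t[0],t[1],.19),1.5708+V[2],-1,14,start=a)
E
```

```text
[-1,0,0,-0.97,-0,-1,0,0,-0.97,-0,-1,0,0,-0.97,-0,-1,0,0,-0.97,-0,-1,0,0,-0.98,-0,-1,0,0,-0.97,-0]  ->  [0.4282 0.2921 0.1824] 1.4288
[-1,-0.71,0.61,-0.02,-0.16,-1,-0.72,0.6,-0.02,-0.16,-1,-0.73,0.59,-0.02,-0.16,-1,-0.74,0.58,-0.02,-0.16,-1,-0.75,0.57,-0.02,-0.16,-1,-0.76,0.55,-0.02,-0.16,-1,-0.77,0.54,-0.02,-0.16,-1,-0.78,0.53,-0.02,-0.16,-1,-0.78,0.52,-0.02,-0.17,-1,-0.79,0.5,-0.01,-0.16,-1,-0.8,0.49,-0.02,-0.17,-1,-0.81,0.48,-0.01,-0.16,-1,-0.82,0.47,-0.02,-0.17,-1,-0.82,0.45,-0.01,-0.16]  ->  [ 0.6408 -0.0401  0.1899] 1.6558
```

play_rows --steps '[-1,0,0,-0.97,0,-1,0,0,-0.97,0,-1,0,0,-0.97,0,-1,0,0,-0.97,0,-1,0,0,-0.98,0,-1,0,0,-0.97,0,-1,-0.71,0.61,-0.02,-0.16,-1,-0.72,0.6,-0.02,-0.16,-1,-0.73,0.59,-0.02,-0.16,-1,-0.74,0.58,-0.02,-0.16]'

```text
time: 16.6
position: [0.4883, 0.1962, 0.1838]
tool_rot: [0.734, 0.679, -0.001, -0.0]
ft_force: [0.4, 0.5, -1.8]
grip_width: 0.0555
grip_force: 20.0
```

play_rows --steps '[-1,-0.75,0.57,-0.02,-0.16,-1,-0.76,0.55,-0.02,-0.16,-1,-0.77,0.54,-0.02,-0.16,-1,-0.78,0.53,-0.02,-0.16,-1,-0.78,0.52,-0.02,-0.17,-1,-0.79,0.5,-0.01,-0.16,-1,-0.8,0.49,-0.02,-0.17,-1,-0.81,0.48,-0.01,-0.16,-1,-0.82,0.47,-0.02,-0.17,-1,-0.82,0.45,-0.01,-0.16]'

```text
time: 17.6
position: [0.6402, -0.0411, 0.1883]
tool_rot: [0.676, 0.737, -0.001, -0.001]
ft_force: [1.6, -0.6, -1.9]
grip_width: 0.0553
grip_force: 20.0
```

play_rows --steps '[-1,0,0,0,0,-1,0,0,0,0,-1,0,0,0,0,-1,0,0,0,0,-1,0,0,0.3,0,-1,0,0,0.3,0,-1,0,0,0.3,0,-1,0,0,0,0,-1,0,0,0,0,-1,0,0,0,0]'

```text
time: 18.6
position: [0.6409, -0.0403, 0.1627]
tool_rot: [0.676, 0.736, 0.0, 0.0]
ft_force: [0.0, -0.6, -1.8]
grip_width: 0.0556
grip_force: 20.0
```

```bash
python3 - <<'E'
from fit import *
o,T,y=st();p=o['position'];V=np.load('via.npy');print(p,y,o['time'],o['grip_width'],o['ft_force'])
c=snap('wrist','w10')
zo=p[2]-.0075
rot=lambda B,a:[b@R.from_euler('x',a).as_matrix().T for b in B]
far=[box(-15,-12,20,120,30,35),box(12,15,20,120,30,35)]
for a in (-.1,-.05,0,.05,.1):
    B=[b+np.array([0,0,zo]) for b in rot(far,a)]
    s=w((0,.000,0),V)[0];b=silfit(['w10'],B,[s[0],s[1],V[2]],grey,pad=6);print(a,b[0],b[1],b[2])
    d=b[0][:2]-V[:2];print('   via',np.cos(V[2])*d[0]+np.sin(V[2])*d[1],-np.sin(V[2])*d[0]+np.cos(V[2])*d[1],b[0][2]-V[2])
E
```

```text
[ 0.6408784  -0.04030191  0.16273412] 1.655751296279724 18.6 0.05562466912827595 [ 0.01863473 -0.58126452 -1.82842426]
-0.1 [ 0.64113058 -0.04444989  0.07773506] 1550.163168012303 3875.0
   via 9.742148458023221e-06 -0.00281035700001713 -0.007772178651621095
-0.05 [ 0.64123886 -0.044632    0.08089259] 792.3993387158785 3950.0
   via 0.00010207425938615704 -0.0030010411383233977 -0.0046146504277459754
0 [ 0.64131557 -0.04490162  0.08255815] 160.29110342176085 4010.0
   via 0.00015547688359007295 -0.003276232880495986 -0.0029490890229281613
0.05 [ 0.64129872 -0.04427562  0.08323076] 675.7692579777008 4070.0
   via 0.00019215286249692733 -0.002651083164859945 -0.002276480763558339
0.1 [ 0.64125514 -0.04339922  0.08328548] 1658.2287581699347 4144.0
   via 0.00022358072206889708 -0.0017741644006797161 -0.0022217637518428535
```

```bash
python3 - <<'E'
from fit import *
o,T,y=st();p=o['position'];V=np.load('via.npy')
zo=p[2]-.0075
rot=lambda B,a:[b@R.from_euler('x',a).as_matrix().T for b in B]
far=[box(-15,-12,20,120,30,35),box(12,15,20,120,30,35)]
for a in (-.015,0,.015):
  for dz in (-.004,-.002,0,.002,.004):
    B=[b+np.array([0,0,zo+dz]) for b in rot(far,a)]
    b=silfit(['w10'],B,[.6413,-.0449,.0826],grey,pad=6)
    d=b[0][:2]-V[:2];print(a,dz,round(b[1],1),'   via',np.cos(V[2])*d[0]+np.sin(V[2])*d[1],-np.sin(V[2])*d[0]+np.cos(V[2])*d[1],b[0][2]-V[2])
E
```

```text
-0.015 -0.004 1139.1    via 0.00046716697486479976 -0.0031038010542184385 0.002020707299261529
-0.015 -0.002 700.1    via 0.0001501674308207675 -0.003663974163019776 -0.0027548332826939914
-0.015 0 306.7    via 0.00018084966530329354 -0.004234133464755872 -0.0024125445526752692
-0.015 0.002 238.3    via 0.00018198486255928073 -0.004873620225013316 -0.002499620903768443
-0.015 0.004 529.2    via 0.00024363640456824006 -0.005429309717468016 -0.0017988381968181283
0 -0.004 901.6    via -2.448118514488285e-05 -0.003193277961920619 -0.004495459643248281
0 -0.002 457.4    via 0.00014933128256985624 -0.003579042273144541 -0.0026897211055663534
0 0 220.5    via 0.00017846138609777564 -0.0041646460321614195 -0.0025272683822002706
0 0.002 384.8    via 0.00017638754213850094 -0.004751515475709628 -0.0028705037881534418
0 0.004 788.5    via 0.000246738427455901 -0.005529441407210679 -0.0015345196822767748
0.015 -0.004 662.9    via 0.0002736144250202621 -0.003090940067059291 -0.0015153470755078363
0.015 -0.002 285.4    via 0.00016990865115946638 -0.0037037894947125434 -0.002681223205267508
0.015 0 278.3    via 0.00021644951684397746 -0.004246091648876977 -0.0023413012737099614
0.015 0.002 602.9    via 0.00020409973208046722 -0.004820005454836793 -0.002210952740772057
0.015 0.004 1094.8    via 0.00017925036323477 -0.005488140731563481 -0.0020882136810335544
```

```bash
cat > held.py <<'E'
from fit import *
V=np.load('via.npy')
rot=lambda B,a:[b@R.from_euler('x',a).as_matrix().T for b in B]
def held(tag,zo,a=0.,p0=None,y0=-20,ycut=35,y1=120,pad=8,full=[(-15,-12),(12,15)],z=(30,35)):
    c=ld(tag);im=cv2.imread(f'pics/{tag}.png').astype(float)
    B=[b+np.array([0,0,zo]) for b in rot([box(l,h,y0,y1,*z) for l,h in full],a)]
    if p0 is None: p0=V
    u=np.vstack([proj(c,w(b,p0)) for b in B]);cut=proj(c,w([(0,ycut/1e3,zo+.03)],p0))[0,1]
    x0,y0_=np.maximum(np.floor(u.min(0)-pad).astype(int),0);x1=int(u[:,0].max()+pad);yy=int(cut)
    roi=(x0,y0_,x1,yy);m=grey(im[y0_:yy,x0:x1])
    f=lambda p:np.sum((sil(c,B,p,roi)-m)**2)
    best=None
    for s in((.004,.004,.03),(-.003,-.005,-.02)):
        q=p0 if best is None else best.x
        r=minimize(f,q,method='Nelder-Mead',options=dict(initial_simplex=np.array([q]+[np.array(q)+np.eye(3)[i]*s[i] for i in range(3)]),xatol=1e-5,fatol=.01))
        if best is None or r.fun<best.fun: best=r
    d=best.x[:2]-V[:2];cs,sn=np.cos(V[2]),np.sin(V[2])
    return np.array([cs*d[0]+sn*d[1],-sn*d[0]+cs*d[1],best.x[2]-V[2]]).round(4),round(best.fun,1),m.sum()
E
python3 - <<'E'
from held import *
o,T,y=st();zo=o['position'][2]-.0075
for a in(-.01,0,.01):
  for dz in(-.002,0,.002): print(a,dz,held('w10',zo+dz,a))
E
```

```text
-0.01 -0.002 (array([ 0.0003,  0.0054, -0.0008]), np.float64(466.8), np.float64(3368.0))
-0.01 0 (array([ 0.0002,  0.0032, -0.0024]), np.float64(180.0), np.float64(3383.0))
-0.01 0.002 (array([ 0.0002,  0.0027, -0.002 ]), np.float64(191.2), np.float64(3413.0))
0 -0.002 (array([ 0.0003,  0.0021, -0.0017]), np.float64(333.3), np.float64(3368.0))
0 0 (array([ 0.0002,  0.002 , -0.0032]), np.float64(133.3), np.float64(3383.0))
0 0.002 (array([ 0.0003,  0.0018, -0.002 ]), np.float64(275.9), np.float64(3413.0))
0.01 -0.002 (array([ 0.0001, -0.0031, -0.003 ]), np.float64(212.3), np.float64(3368.0))
0.01 0 (array([ 0.0002,  0.0028, -0.0024]), np.float64(152.0), np.float64(3383.0))
0.01 0.002 (array([ 0.0003,  0.0067, -0.0022]), np.float64(386.0), np.float64(3413.0))
```

play_rows --steps '[-1,0.03,0,0.4,-0.02,-1,0,0,0.4,0,-1,0,0,0.4,0,-1,0,0,0.4,0,-1,0,0,0.4,0,-1,0,0,0.3,0,-1,0,0,0.2,0,-1,0,0,0.1,0,-1,0,0,0,0,-1,0,0,0,0]'

```text
time: 19.65
position: [0.6409, -0.0394, 0.0849]
tool_rot: [0.676, 0.737, 0.0, 0.0]
ft_force: [-0.5, 0.7, -2.0]
grip_width: 0.0553
grip_force: 20.0
```

play_rows --steps '[-1,0,0,0.05,0,-1,0,0,0.05,0,-1,0,0,0.05,0,-1,0,0,0.05,0,-1,0,0,0.04,0,-1,0,0,0.04,0,-1,0,0,0.04,0,-1,0,0,0,0,-1,0,0,0,0,-1,0,0,0,0]' --grip_force 10

```text
time: 20.65
position: [0.6405, -0.0393, 0.075]
tool_rot: [0.676, 0.737, 0.0, -0.0]
ft_force: [0.2, 0.7, -1.1]
grip_width: 0.0558
grip_force: 10.0
```

```bash
python3 - <<'E'
from held import *
o,T,y=st();p=o['position'];print(p,y,o['grip_width'],o['ft_force'],o['moment'])
d=p[:2]-V[:2];print(np.cos(V[2])*d[0]+np.sin(V[2])*d[1],-np.sin(V[2])*d[0]+np.cos(V[2])*d[1])
snap('wrist','w11')
for a in(0,-.03,-.06,-.09,-.12): print(a,held('w11',p[2]-.0075,a,y0=-20))
E
```

```text
[ 0.64051063 -0.0392896   0.07496274] 1.6577885193657915 0.05584467320239244 [ 0.22381541  0.68120052 -1.13910804] [-0.06693795  0.02469666  0.03145812]
-0.00016723686336492122 0.002384031336237561
0 (array([-0.0001,  0.0003, -0.0007]), np.float64(490.4), np.float64(3366.0))
-0.03 (array([-0.    , -0.0029,  0.0003]), np.float64(135.6), np.float64(3366.0))
-0.06 (array([-0.    ,  0.0263, -0.0001]), np.float64(107.1), np.float64(3366.0))
-0.09 (array([-0.0001,  0.0437, -0.0006]), np.float64(151.2), np.float64(3366.0))
-0.12 (array([-0.    ,  0.0515, -0.0001]), np.float64(231.0), np.float64(3366.0))
```

play_rows --steps '[-1,0,0,0.04,0,-1,0,0,0.04,0,-1,0,0,0.04,0,-1,0,0,0.04,0,-1,0,0,0.04,0,-1,0,0,0.02,0,-1,0,0,0,0,-1,0,0,0,0,-1,0,0,0,0,-1,0,0,0,0]'

```text
time: 21.7
position: [0.6405, -0.0394, 0.069]
tool_rot: [0.676, 0.737, -0.0, 0.0]
ft_force: [-2.9, 0.6, 5.6]
grip_width: 0.0559
grip_force: 10.0
```

```bash
python3 - <<'E'
from held import *
o,T,y=st();p=o['position'];print(p,y,o['grip_width'],o['ft_force'],o['moment'])
snap('wrist','w12');snap('side','s12')
for a in(-.08,-.104,-.12): print(a,held('w12',p[2]-.0075,a,y0=-20))
E
```

```text
[ 0.64053168 -0.03942099  0.06902176] 1.6579458696428806 0.05587195896567379 [-2.86729751  0.62849787  5.55984688] [-0.11304728  0.38860548  0.0101261 ]
-0.08 (array([-0.0001, -0.0028, -0.0003]), np.float64(200.2), np.float64(3209.0))
-0.104 (array([-0.0001,  0.0007,  0.0001]), np.float64(117.9), np.float64(3209.0))
-0.12 (array([-0.0001,  0.0109, -0.0002]), np.float64(127.1), np.float64(3209.0))
```

play_rows --steps '[-1,0,0,-0.02,0,0.45,0,0,0,0,0.45,0,0,0,0,0.45,0,0,0,0,0.7,0,0,0,0,1,0,0,-0.3,0,1,0,0,-0.8,0,1,0,0,-1,0,1,0,0,-1,0,1,0,0,-1,0]'

```text
time: 22.8
position: [0.6405, -0.0393, 0.1938]
tool_rot: [0.676, 0.737, 0.0, 0.0]
ft_force: [0.7, 0.3, 0.3]
grip_width: 0.0868
grip_force: 0.0
```

play_rows --steps '[1,-0.6,0,-0.8,0,1,-0.7,0,-0.5,0,1,-0.7,0,0,0,1,-0.7,0,0,0,1,-0.7,0,0,0,1,0,0,0,0,1,0,0,0,0,1,0,0,0,0,1,0,0,0,0,1,0,0,0,0]'

```text
time: 23.8
position: [0.6493, -0.14, 0.2308]
tool_rot: [0.675, 0.738, -0.0, -0.0]
ft_force: [-1.1, -0.7, -1.0]
grip_width: 0.0869
grip_force: 0.0
```

```bash
python3 - <<'E'
from held import *
o,T,y=st();p=o['position'];print(p,y,o['ft_force'],o['time'])
snap('wrist','w13')
c=ld('w13')
# expected: span origin in place: seat(0,0,81.7) -> origin 20 below along span normal
a=-.104;n=R.from_euler('x',a).as_matrix()@np.array([0,0,1]);o0=np.array([0,0,.0817])-.02*n;print(n,o0)
P0=w([o0],V)[0]
for a in(-.09,-.104,-.115): 
  B=[b+np.array([0,0,o0[2]]) for b in rot(SPR,a)]
  b=silfit(['w13'],B,[P0[0],P0[1],V[2]],grey,pad=1)
  d=b[0][:2]-V[:2];print(a,b[1],b[2],'via',np.cos(V[2])*d[0]+np.sin(V[2])*d[1],-np.sin(V[2])*d[0]+np.cos(V[2])*d[1]-o0[1],b[0][2]-V[2])
q=rot([np.array([(x,s*.12,.035) for s in(1,-1) for x in(-.0135,.0135)])],-.104)[0]+o0
print(proj(c,w(q,V)).round(1).tolist());print(proj(c,w(np.array([(-.0135,.125,.084),(.0135,.125,.084),(-.0135,-.125,.109),(.0135,-.125,.109)]),V)).round(1).tolist())
E
```

```text
[ 0.64930111 -0.14004535  0.23082715] 1.6589306368864978 [-1.12454027 -0.69360593 -0.97395187] 23.8
[0.         0.10381262 0.99459687] [ 0.         -0.00207625  0.06180806]
-0.09 91.25279507881584 1675.0 via 0.00018517814703497562 -0.0001717152643572876 -0.0003737588690362892
-0.104 93.95294117647057 1675.0 via 0.0001946479451457195 0.0008599299049999256 -0.0004944022030965028
-0.115 89.57138023836984 1675.0 via 0.00016007451067278212 -0.0005110229411953867 -0.0005520833368161393
[[302.2, -74.8], [335.5, -74.7], [304.0, 215.0], [332.7, 215.0]]
[[302.1, -80.8], [335.6, -80.7], [304.1, 222.2], [332.6, 222.2]]
```

```bash
python3 - <<'E'
from held import *
im=cv2.imread('pics/w13.png').astype(int)
for x in (303,304,332,333): print(x,[(int(r),int(im[r,x,2]-im[r,x,0])) for r in range(208,230)])
# same for wagon coarse
b=silfit(['w2','w3','w6'][:2],[box(-21,21,-60,60,53,55)],[.461,.0305,-.037],grey,pad=10);print(b[:3])
go((.461,-.02,.21),1.5708-.037,1,8)
E
```

```text
303 [(208, -18), (209, -16), (210, -12), (211, -11), (212, -11), (213, -11), (214, -13), (215, 30), (216, 58), (217, 57), (218, 51), (219, 45), (220, 46), (221, 31), (222, 22), (223, -9), (224, -14), (225, -13), (226, -15), (227, -17), (228, -16), (229, -16)]
304 [(208, -13), (209, -14), (210, -15), (211, -16), (212, -17), (213, -17), (214, -22), (215, 28), (216, 58), (217, 58), (218, 51), (219, 44), (220, 47), (221, 30), (222, 16), (223, -14), (224, -16), (225, -15), (226, -15), (227, -15), (228, -16), (229, -15)]
332 [(208, -15), (209, -14), (210, -12), (211, -12), (212, -14), (213, -14), (214, -19), (215, 25), (216, 56), (217, 57), (218, 53), (219, 47), (220, 51), (221, 31), (222, 15), (223, -15), (224, -18), (225, -15), (226, -15), (227, -15), (228, -15), (229, -15)]
333 [(208, -15), (209, -16), (210, -16), (211, -18), (212, -16), (213, -17), (214, -23), (215, 25), (216, 58), (217, 58), (218, 52), (219, 49), (220, 50), (221, 28), (222, 12), (223, -18), (224, -22), (225, -20), (226, -19), (227, -18), (228, -18), (229, -17)]
(array([ 0.46107021,  0.03103192, -0.03722503]), np.float64(302.7820991926182), np.float64(7679.0))
[1,0.57,-0.74,0.09,0.16,1,0.56,-0.75,0.09,0.16,1,0.54,-0.75,0.09,0.16,1,0.53,-0.76,0.09,0.15,1,0.52,-0.77,0.08,0.16,1,0.51,-0.78,0.09,0.15,1,0.49,-0.79,0.08,0.16,1,0.49,-0.8,0.09,0.15]  ->  [ 0.461  -0.0199  0.2099] 1.5338
```

play_rows --steps '[1,0.57,-0.74,0.09,0.16,1,0.56,-0.75,0.09,0.16,1,0.54,-0.75,0.09,0.16,1,0.53,-0.76,0.09,0.15,1,0.52,-0.77,0.08,0.16,1,0.51,-0.78,0.09,0.15,1,0.49,-0.79,0.08,0.16,1,0.49,-0.8,0.09,0.15,1,0,0,0,0,1,0,0,0,0]'

```text
time: 24.85
position: [0.4615, -0.0202, 0.2104]
tool_rot: [0.72, 0.694, 0.0, 0.001]
ft_force: [0.2, 0.2, 0.9]
grip_width: 0.0871
grip_force: 0.0
```

```bash
python3 - <<'E'
from held import *
o,T,y=st();p=o['position'];print(p,y,o['time'])
snap('wrist','w14')
for h in (45,55,65):
  b=silfit(['w14','w3'],[box(-21,21,-60,60,h-2,h)],[.461,.031,-.037],grey,pad=8);print(h,b[0].round(4),b[1],b[2])
for t in('w14','w6','w5'):
  b=silfit([t],[box(-21,21,-60,60,53,55)],[.461,.031,-.037],grey,pad=8) if t=='w14' else None
  if b: print(b[0],b[1]); D=b[3][0]; r=np.where(D[2]>0); print('mask ext',D[1],r[1].min(),r[1].max(),r[0].min(),r[0].max(),D[2].shape)
im=cv2.imread('pics/top0.png').astype(int);m=(im[:,:,2]>120)&(im[:,:,1]<60)&(im[:,:,0]<60);m[:,:300]=0;m[:,420:]=0
c=ld('top0');yy,xx=np.where(m)
for i in (xx.argmax(),yy.argmin(),xx.argmin(),yy.argmax()): print('red',atz(c,(xx[i],yy[i]),.055).round(3))
g=b if b else silfit(['w14'],[box(-21,21,-60,60,53,55)],[.461,.031,-.037],grey,pad=8)
q=g[0];a=go((q[0],q[1],.1),1.5708+q[2],1,5);go((q[0],q[1],.018),1.5708+q[2],1,4,start=a)
E
```

```text
[ 0.46152301 -0.02019904  0.21042117] 1.5340309476318454 24.85
45 [ 0.4583  0.0299 -0.0401] 899.6928873510188 10081.0
55 [ 0.4605  0.0305 -0.0362] 373.73313341022686 10075.0
65 [ 0.4604  0.0301 -0.0341] 1338.8085659361782 10058.0
[ 0.45992965  0.03082315 -0.03890718] 105.06020761245675
mask ext (np.int64(284), np.int64(62), np.int64(346), np.int64(204)) 7 53 9 134 (142, 62)
red [ 0.367 -0.092  0.055]
red [ 0.392 -0.066  0.055]
red [0.311 0.02  0.055]
red [ 0.284 -0.006  0.055]
[1,0.34,-0.03,0.74,0,1,0.34,-0.03,0.74,0,1,0.34,-0.03,0.73,0.01,1,0.35,-0.03,0.74,0,1,0.34,-0.03,0.73,0.01]  ->  [0.4599 0.0307 0.1001] 1.5314
[1,0,0,0.68,-0,1,0,0,0.69,-0,1,0,0,0.68,-0,1,0,0,0.69,-0]  ->  [0.4599 0.0307 0.0179] 1.5314
```

play_rows --steps '[1,0.34,-0.03,0.74,0.005,1,0.34,-0.03,0.74,0.005,1,0.34,-0.03,0.74,0.005,1,0.34,-0.03,0.74,0.005,1,0.34,-0.03,0.74,0.005,1,0,0,0.7,0,1,0,0,0.7,0,1,0,0,0.7,0,1,0,0,0.5,0,1,0,0,0.1,0]'

```text
time: 25.9
position: [0.4597, 0.0301, 0.0162]
tool_rot: [0.721, 0.692, -0.0, -0.0]
ft_force: [-0.8, -0.1, 0.0]
grip_width: 0.0872
grip_force: 0.0
```

play_rows --steps '[1,0,0,0,0,-1,0,0,0,0,-1,0,0,0,0,-1,0,0,0,0,-1,0,0,0,0,-1,0,0,0,0,-1,0,0,0,0,-1,0,0,0,0,-1,0,0,0,0,-1,0,0,0,0]' --grip_force 15

```text
time: 26.9
position: [0.4589, 0.0306, 0.0181]
tool_rot: [0.721, 0.693, 0.0, 0.0]
ft_force: [-0.5, -0.1, 1.4]
grip_width: 0.042
grip_force: 15.0
```

```bash
python3 - <<'E'
from held import *
o,T,y=st();p=o['position'];print(p,y,o['grip_width'],o['ft_force'],o['time'])
t=w((0,0.004,0),V)[0]
a=go(p+[0,0,.15],y,-1,6)
a=go((t[0],t[1],.17),1.5708+V[2],-1,10,start=a)
E
```

```text
[0.45886994 0.0306429  0.01806154] 1.5302791290892843 0.042036263192117174 [-0.51171524 -0.14849214  1.3824853 ] 26.9
[-1,0,0,-0.83,-0,-1,0,0,-0.83,-0,-1,0,0,-0.84,-0,-1,0,0,-0.83,-0,-1,0,0,-0.84,-0,-1,0,0,-0.83,-0]  ->  [0.4589 0.0306 0.1681] 1.5303
[-1,-0.2,0.61,-0.01,-0.13,-1,-0.21,0.61,-0.01,-0.13,-1,-0.22,0.61,-0.01,-0.13,-1,-0.23,0.61,-0,-0.12,-1,-0.23,0.6,-0.01,-0.13,-1,-0.24,0.6,-0,-0.12,-1,-0.25,0.6,-0.01,-0.13,-1,-0.26,0.59,-0,-0.12,-1,-0.26,0.59,-0.01,-0.13,-1,-0.28,0.59,-0,-0.12]  ->  [ 0.6405 -0.0378  0.1699] 1.6563
```

play_rows --steps '[-1,0,0,-0.83,0,-1,0,0,-0.83,0,-1,0,0,-0.83,0,-1,0,0,-0.83,0,-1,0,0,-0.83,0,-1,0,0,-0.83,0,-1,-0.2,0.61,0,-0.13,-1,-0.21,0.61,0,-0.13,-1,-0.22,0.61,0,-0.13,-1,-0.23,0.61,0,-0.12]'

```text
time: 27.9
position: [0.531, 0.0033, 0.1669]
tool_rot: [0.703, 0.711, -0.001, -0.001]
ft_force: [0.5, 0.2, -1.5]
grip_width: 0.0416
grip_force: 15.0
```

play_rows --steps '[-1,-0.23,0.6,0,-0.13,-1,-0.24,0.6,0,-0.12,-1,-0.25,0.6,0,-0.13,-1,-0.26,0.59,0,-0.12,-1,-0.26,0.59,0,-0.13,-1,-0.27,0.59,0,-0.12,-1,0,0,0.4,0,-1,0,0,0.4,0,-1,0,0,0,0,-1,0,0,0,0]'

```text
time: 28.9
position: [0.6382, -0.0367, 0.142]
tool_rot: [0.676, 0.737, -0.001, -0.002]
ft_force: [0.2, 0.5, -1.6]
grip_width: 0.042
grip_force: 15.0
```

```bash
python3 - <<'E'
from held import *
o,T,y=st();p=o['position'];print(p,y,o['time'],o['grip_width'],o['ft_force'])
d=p[:2]-V[:2];print(np.cos(V[2])*d[0]+np.sin(V[2])*d[1],-np.sin(V[2])*d[0]+np.cos(V[2])*d[1])
t=w((-.0002,.005,0),V)[0];go((t[0],t[1],.125),1.657,-1,4)
E
```

```text
[ 0.63819395 -0.03669774  0.14199416] 1.6565156477340517 28.9 0.0420290468171406 [ 0.15403491  0.52405147 -1.59026537]
-0.002254099819615804 0.0051642724961394135
[-1,-0,0.02,0.14,-0,-1,-0,0.02,0.14,-0,-1,-0,0.01,0.14,-0,-1,-0.01,0.02,0.15,-0]  ->  [ 0.6403 -0.0368  0.1249] 1.6565
```

play_rows --steps '[-1,0,0.02,0.2,0,-1,0,0.02,0.2,0,-1,0,0.02,0.2,0,-1,0,0.01,0.06,0,-1,0,0,0,0,-1,0,0,0,0,-1,0,0,0,0,-1,0,0,0,0,-1,0,0,0,0,-1,0,0,0,0]'

```text
time: 29.9
position: [0.6423, -0.0373, 0.1237]
tool_rot: [0.676, 0.737, 0.0, 0.0]
ft_force: [-0.5, -0.5, -3.0]
grip_width: 0.0416
grip_force: 15.0
```

```bash
python3 - <<'E'
from held import *
o,T,y=st();p=o['position'];print(p,y,o['time'])
d=p[:2]-V[:2];print(np.cos(V[2])*d[0]+np.sin(V[2])*d[1],-np.sin(V[2])*d[0]+np.cos(V[2])*d[1])
c=snap('wrist','w15')
# span rails just beyond the wagon's +y end, and wagon roof: row centres
im=cv2.imread('pics/w15.png').astype(float);m=grey(im)
o0=np.array([0,-.0021,.0618]);
for yy in (.09,.105):
  q=rot([np.array([(-.0135,yy,.035),(.0135,yy,.035)])],-.104)[0]+o0
  u=proj(c,w(q,V));r=int(round(u[:,1].mean()));print('rails exp',u.round(1).tolist(),'row',r,'grey cols',[int(x) for x in np.where(m[r,260:380])[0]+260] if 0<=r<400 else None)
for yy in (.03,.05):
  q=np.array([(-.021,yy,p[2]-.018+.055),(.021,yy,p[2]-.018+.055)]);q[:,1]+=.005;q[:,0]-=.0002
  u=proj(c,w(q,V));r=int(round(u[:,1].mean()));a=np.where(m[r,240:400])[0]+240;print('roof exp',u.round(1).tolist(),'row',r,a.min(),a.max(),len(a))
E
```

```text
[ 0.64232678 -0.03726042  0.12367246] 1.65626477599974 29.9
0.0018155802278014275 0.004250692074441866
rails exp [[292.2, 90.0], [338.0, 89.9]] row 90 grey cols [290, 291, 292, 293, 294, 295, 335, 336, 337, 338, 339, 340]
rails exp [[291.8, 63.0], [338.2, 63.0]] row 63 grey cols [290, 291, 292, 293, 294, 336, 337, 338, 339, 340]
roof exp [[262.9, 221.3], [364.0, 221.2]] row 221 240 399 160
roof exp [[260.5, 173.8], [366.0, 173.7]] row 174 240 399 160
```

```bash
python3 - <<'E'
from held import *
o,T,y=st();p=o['position'];print(p,o['time'])
im=cv2.imread('pics/w15.png').astype(int)
for r in (150,174,190): print(r,[(x,*im[r,x].tolist()) for x in list(range(254,272,1))]);print([(x,*im[r,x].tolist()) for x in range(356,374)])
E
```

```text
[ 0.64232866 -0.03726318  0.1236416 ] 29.95
150 [(254, 157, 152, 151), (255, 155, 152, 151), (256, 155, 152, 152), (257, 156, 152, 151), (258, 155, 151, 151), (259, 154, 150, 151), (260, 156, 152, 152), (261, 157, 153, 153), (262, 157, 153, 153), (263, 158, 154, 153), (264, 153, 149, 149), (265, 126, 133, 130), (266, 130, 141, 135), (267, 130, 139, 130), (268, 131, 141, 129), (269, 132, 141, 131), (270, 133, 142, 132), (271, 134, 141, 130)]
[(356, 134, 142, 131), (357, 135, 142, 131), (358, 135, 143, 131), (359, 134, 141, 129), (360, 133, 141, 130), (361, 133, 140, 129), (362, 133, 141, 129), (363, 133, 140, 130), (364, 133, 140, 129), (365, 131, 140, 129), (366, 131, 139, 129), (367, 130, 139, 129), (368, 132, 141, 129), (369, 123, 132, 125), (370, 116, 125, 121), (371, 123, 128, 127), (372, 166, 161, 160), (373, 167, 163, 160)]
174 [(254, 159, 154, 152), (255, 158, 154, 152), (256, 158, 154, 152), (257, 160, 155, 154), (258, 159, 155, 155), (259, 160, 155, 154), (260, 160, 156, 154), (261, 160, 155, 154), (262, 160, 156, 155), (263, 164, 158, 157), (264, 128, 128, 129), (265, 137, 
[... 637 characters left out ...]
, 163, 158, 157), (259, 162, 157, 156), (260, 163, 159, 157), (261, 162, 157, 156), (262, 163, 158, 157), (263, 162, 157, 157), (264, 165, 158, 158), (265, 119, 122, 120), (266, 135, 144, 133), (267, 143, 146, 134), (268, 148, 147, 135), (269, 154, 147, 135), (270, 154, 147, 136), (271, 154, 148, 136)]
[(356, 150, 144, 132), (357, 150, 144, 132), (358, 152, 145, 133), (359, 152, 145, 134), (360, 152, 146, 134), (361, 151, 146, 134), (362, 152, 146, 133), (363, 153, 147, 134), (364, 152, 146, 134), (365, 152, 146, 134), (366, 152, 146, 133), (367, 153, 146, 134), (368, 145, 142, 133), (369, 136, 139, 133), (370, 128, 138, 134), (371, 113, 114, 114), (372, 162, 157, 154), (373, 164, 158, 157)]
```

play_rows --steps '[-1,0.02,-0.03,0,0,-1,0,-0.03,0,0,-1,0,0,0,0,-1,0,0,0,0,-1,0,0,0,0,-1,0,0,0,0,-1,0,0,0,0,-1,0,0,0,0,-1,0,0,0,0,-1,0,0,0,0]'

```text
time: 30.95
position: [0.6405, -0.0368, 0.1236]
tool_rot: [0.676, 0.737, 0.0, 0.0]
ft_force: [0.3, 0.1, -1.8]
grip_width: 0.042
grip_force: 15.0
```

```bash
cat > chk.py <<'E'
from held import *
import sys
o,T,y=st();p=o['position'];print(p,y,o['time'],o['ft_force'])
d=p[:2]-V[:2];print('tcp via',np.cos(V[2])*d[0]+np.sin(V[2])*d[1],-np.sin(V[2])*d[0]+np.cos(V[2])*d[1])
t=sys.argv[1];c=snap('wrist',t);im=cv2.imread(f'pics/{t}.png').astype(int)
for yy in(.03,.05):
  u=proj(c,w(np.array([(-.021,yy,p[2]+.037),(.021,yy,p[2]+.037)]),V));r=int(round(u[:,1].mean()))
  s=im[r,:,2]-im[r,:,1] ; s=(s<-4).astype(int); e=[x for x in range(int(u[0,0])-15,int(u[1,0])+15) if s[x]]
  k=(u[1,0]-u[0,0])/42;print('row',r,'roof',e[0],e[-1],'offset mm',((e[0]+e[-1])/2-u[:,0].mean())/k)
E
python3 chk.py w16
```

```text
[ 0.64046184 -0.03682055  0.12355858] 1.6562486029371553 30.95 [ 0.33393343  0.06947895 -1.83862575]
tcp via -4.984222761352636e-06 0.00484822076714559
row 234 roof 268 367 offset mm -0.38483494086374836
row 188 roof 266 369 offset mm -0.3535643046956483
```

play_rows --steps '[-1,0,0.01,0.08,0,-1,0,0,0.08,0,-1,0,0,0.06,0,-1,0,0,0.05,0,-1,0,0,0.05,0,-1,0,0,0.04,0,-1,0,0,0.04,0,-1,0,0,0,0,-1,0,0,0,0,-1,0,0,0,0]' --grip_force 8

```text
time: 32.0
position: [0.6409, -0.0367, 0.1118]
tool_rot: [0.676, 0.737, 0.0, 0.0]
ft_force: [0.4, 3.1, 2.9]
grip_width: 0.0419
grip_force: 8.0
```

```bash
python3 chk.py w17
```

```text
[ 0.64088908 -0.03666865  0.11175209] 1.656319691383632 32.0 [0.3954923  3.08001862 2.94156686]
tcp via 0.0004336671122337253 0.004963085515046333
row 234 roof 269 367 offset mm 0.291107108811888
row 188 roof 268 369 offset mm 0.5144896945599909
```

play_rows --steps '[-0.02,0,0,0,0,0.1,0,0,0,0,0.1,0,0,0,0,0.5,0,0,0,0,0.8,0,0,0,0,1,0,0,-0.3,0,1,0,0,-0.8,0,1,0,0,-1,0,1,0,0,-1,0,1,0,0,-1,0]'

```text
time: 33.05
position: [0.6407, -0.0368, 0.2364]
tool_rot: [0.676, 0.737, 0.0, 0.0]
ft_force: [0.5, -0.1, -0.6]
grip_width: 0.0865
grip_force: 0.0
```

play_rows --steps '[1,-0.6,0,-0.8,0,1,-0.7,0,-0.5,0,1,-0.7,0,0,0,1,-0.7,0,0,0,1,-0.7,0,0,0,1,0,0,0,0,1,0,0,0,0,1,0,0,0,0,1,0,0,0,0,1,0,0,0,0]'

```text
time: 34.05
position: [0.6494, -0.1375, 0.2735]
tool_rot: [0.676, 0.737, -0.0, -0.0]
ft_force: [-0.2, -0.1, -0.1]
grip_width: 0.0866
grip_force: 0.0
```

```bash
python3 - <<'E'
from held import *
o,T,y=st();print(o['position'],o['time'])
snap('wrist','w18');snap('side','s18')
z=lambda t,x,y,w,h,k:cv2.resize(cv2.imread(f'pics/{t}.png')[y:y+h,x:x+w],None,fx=k,fy=k,interpolation=cv2.INTER_CUBIC)
M=np.zeros((600,800,3),np.uint8)
M[:600,:400]=z('w18',255,0,133,240,3)[:600,:400] if 0 else cv2.resize(cv2.imread('pics/w18.png')[0:240,240:400],(400,600),interpolation=cv2.INTER_CUBIC)
M[:600,400:]=cv2.resize(cv2.imread('pics/s18.png')[120:315,325:455],(400,600),interpolation=cv2.INTER_CUBIC)
cv2.imwrite('pics/m8.png',M)
P0=w([(0,-.0021,.0618)],V)[0]
im=cv2.imread('pics/w18.png').astype(int);c=ld('w18')
q=rot([np.array([(x,-.12,.035) for x in(-.0135,.0135)])],-.104)[0]+[0,-.0021,.0618];print(proj(c,w(q,V)),proj(c,w(np.array([(-.0135,-.125,.109)]),V)))
q=rot([np.array([(x,s*.06,.0315+.055) for s in(1,-1) for x in(-.021,.021)])],-.104)[0]+[0,-.0021,.0618];u=proj(c,w(q,V));print('roof exp m8',((u-[240,0])*2.5).round(0).tolist())
E
```

```text
[ 0.64941134 -0.13750603  0.27349408] 34.05
[[305.43045931 204.75400102]
 [330.60122675 204.75834511]] [[305.50566865 211.11978307]]
roof exp m8 [[130.0, -3.0], [259.0, -3.0], [135.0, 371.0], [255.0, 371.0]]
```

View pics/m8.png

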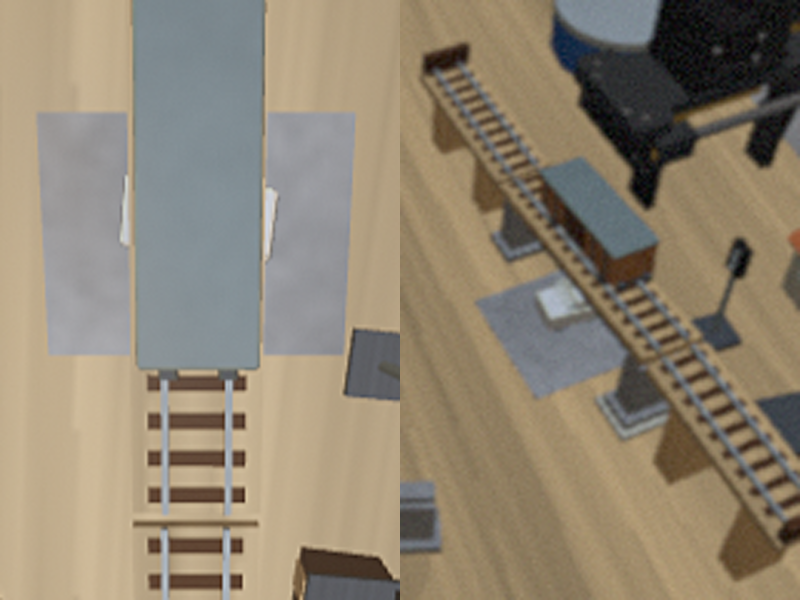

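```bash
python3 - <<'E'
from held import *
c=ld('w18');im=cv2.imread('pics/w18.png').astype(float)
def cen(img,cc,yy,kind):
    pts=np.array([(-.0135,yy,.035),(.0135,yy,.035)])
    q=rot([pts],-.104)[0]+[0,-.0021,.0618] if kind=='span' else np.c_[pts[:,0],[yy]*2,[.109]*2]
    u=proj(cc,w(q,V));r=int(round(u[:,1].mean()));k=(u[1,0]-u[0,0])/27;out=[]
    for x in u[:,0]:
        xs=np.arange(int(x)-5,int(x)+7);v=np.clip(img[r,xs,0]-img[r,xs,2]+25,0,None);out.append(((xs*v).sum()/v.sum()-x)/k)
    return np.round(out,2)
for t in('w13','w18'):
    I=cv2.imread(f'pics/{t}.png').astype(float);C=ld(t)
    for yy in(-.075,-.081,-.09,-.096,-.105,-.112): print(t,'span',yy,cen(I,C,yy,'span'))
    for yy in(-.13,-.14,-.15): print(t,'via',yy,cen(I,C,yy,'via'))
col=lambda I:((I[:,:,2]-I[:,:,1])<-4)
for yy in(.03,0,-.03,-.055):
    q=rot([np.array([(-.021,yy,.0865),(.021,yy,.0865)])],-.104)[0]+[0,-.0021,.0618];u=proj(c,w(q,V));r=int(round(u[:,1].mean()))
    e=[x for x in range(int(u[0,0])-6,int(u[1,0])+7) if col(im)[r,x]];k=(u[1,0]-u[0,0])/42
    print('roof',yy,((e[0]-.5-u[0,0])/k).round(2),((e[-1]+.5-u[1,0])/k).round(2))
E
```

```text
w13 span -0.075 [ 0.38 -0.07]
w13 span -0.081 [0.32 0.05]
w13 span -0.09 [0.29 0.1 ]
w13 span -0.096 [0.29 0.15]
w13 span -0.105 [0.18 0.23]
w13 span -0.112 [0.19 0.16]
w13 via -0.13 [-0.08 -0.38]
w13 via -0.14 [-0.16 -0.26]
w13 via -0.15 [-0.17 -0.26]
w18 span -0.075 [0.21 0.18]
w18 span -0.081 [0.36 0.06]
w18 span -0.09 [0.4  0.09]
w18 span -0.096 [0.35 0.14]
w18 span -0.105 [0.27 0.24]
w18 span -0.112 [0.29 0.15]
w18 via -0.13 [-0.16 -0.33]
w18 via -0.14 [-0.04 -0.46]
w18 via -0.15 [-0.15 -0.41]
roof 0.03 0.67 1.02
roof 0 -3.11 4.85
roof -0.03 -0.13 1.03
roof -0.055 0.42 1.38
```

```bash
python3 -c "
from rig import robot
print(robot.hand_in())"
```

```text
the job is handed in; nothing more can be done
None
```

The job is handed in at about 34 s: the 86 mm pier stands on the plinth, the span lies across both piers with its rails about 0.5 mm off the high track (low end judged only from the side view), and the wagon stands on its rails about the middle.

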